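# Brush out the refill jars and pack them in the carrier

## Robot

A 7-joint arm with a two-finger parallel gripper is mounted at the origin on the work surface. World frame = base frame: x ahead of the robot, y to its left, z up, the work surface at z = 0. Lengths are in m, angles in rad, forces in N, time in s.
With the tool pointing down it reaches from about 0.4 to 0.85 m from the base axis. Payload 4.4 kg.
Tool frame: the origin (TCP) lies between the finger pads; the fingertips stand 17 mm ahead of it and the grasp point (between the pads) lies 2 mm behind it; z points along the fingers, y is the line along which they close (so a half turn about z gives the same grasp; the last joint's range is limited). The gripper opens to 94 mm and grips with 3 to 60 N. Pads are 16 mm wide; open, the fingers measure 119 mm over their backs; the gripper's body (75 mm by 177 mm) begins 78 mm behind the grasp point.
Start: joints at [-1.17, 0.628, 0.038, 1.517, -0.027, 0.996, -0.02], TCP at [0.292, 0.58, 0.222] pointing down, gripper open.
Joint ranges: [-3.06, 3.06], [-0.37, 2.12], [-1.25, 1.32], [0.18, 2.47], [-1.1, 4.24], [0.23, 1.98], [-2.94, 2.94]. Speed limits (rad/s): [2.57, 2.57, 3.14, 3.14, 3.14, 3.14, 3.14].

## Interface

Orientations are given as a rotation vector (axis times angle).
In Python, from rig import robot, grab_frame, calibration, job, recognise, outline_of gives the robot as it stands.
- The arm moves only by the tool send_rows, never from a script. Its argument "deltas" is a list of rows, each an object with "angular": the turn, a rotation vector about the tool's x, y, z in degrees, a list of three; "dp": the shift along the tool's x, y, z in mm, a list of three; "jaw": the finger opening in mm, from 0 to 94. A call has exactly 10 rows; each row shifts and turns the commanded pose from where the row before left it, along the tool's axes as they then stand; what a row does not reach is not made up. A row lasts 1/8 s, in which the tool goes at most 62.5 mm and 10.7 degrees, less where a joint would pass 70% of its speed; a pose out of reach is approached as far as the arm can. A call is refused whole if a number of a shift passes 62.5 or a number of a turn 10.7, either way. A call with a gripper value outside its range is refused whole. The fingers move at their own pace and stop on an object; "squeeze" is the grip in N (left out, the last holds). Time passes only in rows, so rows that do not move let the fingers close, or fill a call up. It gives the time, the measured TCP pose, the force, the opening and the grip force at its end, in the units of the state.
- robot.observe(): the state, without advancing time (a new reading comes with each control period).
- grab_frame(name): name is "side" or "top" or "wrist"; returns the picture (384x512x3 uint8, blue, green, red); there is no depth.
- calibration(name): a dict with "K" (3x3 intrinsics, pixels), "R" (3x3) and "t" (3): a world point X has camera coordinates R X + t; the wrist camera has in their place "T_tool_cam" (4x4, takes a point from camera to tool coordinates, whose origin is the TCP and whose axes are the flange's). Camera axes: x right, y down, z forward; pixel columns grow to the right and rows downward; lengths in m; the calibration is good to about 2 mm. The wrist camera is an equidistant fisheye: a pixel r from the principal point sees the ray r / f radians off the axis. A picture is of the moment at which its call begins: read the wrist's pose just before it. calibration takes no time and is no camera call.
- job.sign_off(): hands the job in; it is judged then, once.
Trained networks look in the newest picture that a camera, given by its name, has taken for a name from the list of things; names that differ only in an ending like _2 or _b are one class to them, and where a whole thing is asked for, a point or a joint stands for the part that bears it (a point fixed in the world has none). Each returns a list of dicts, best first, with "confidence" (0 to 1); they miss things now and then, are a little off and sometimes report something else, mostly with a low value. They report only what shows in the picture. A call takes as long as a camera call. They do not tell look-alikes from the thing itself.
- recognise(label, camera): "position" ([x, y, z] in m, in world coordinates, good to about 4 mm: the middle of the surface that is visible of it).
- outline_of(label, camera): "region" (384x512 bool, what is visible of it).
The state is a dict: "t": time; "joint_positions": joint angles; "qvel": joint speeds; "tau": joint torques, N m; "ee_pos": TCP position; "eef_rot": TCP orientation; "ft_force": force on the tool from outside, world axes, zero at the start; "ft_torque": the same for the moment, N m; "grip_width": finger opening in m; "gripper_force": force on a finger pad.
Only numpy, scipy, OpenCV 4.12 (cv2) and the standard library are available. Lean on these libraries where they do the work, as an engineer would, in place of code of your own. Each camera call takes 0.05 s, during which the arm holds its last target. There are 200 camera calls.

## Task

The empty washing-powder jars and softener bottles are going back for a refill. With the bottle brush, brush each jar out where it stands, starting with the jar nearest the brush stand and working along the row: for each, push the brush tip right down to the floor, draw it up until the tip is at the mouth, and push it down to the floor again before going on to the next. Then put the brush back in its stand, head down, and stand the jars and the closed softener bottles upright on the floor of the divided carrier, one to a cell, without disturbing the mug or the pod tub.

Things in the scene. Friction and masses are not known exactly. Their poses are not given: they have to be found in the camera images.
- jar1: open white stoneware refill jar, the one nearest the brush stand, about 0.125 m from it. Straight round wall, no lid: 64 mm outer diameter, 57 mm bore, 105 mm high, wall 3.5 mm, floor 6 mm thick, about 0.28 kg. Origin: centre of its underside; z up to the mouth. May be absent.
- jar2: open white stoneware refill jar, second in the row, about 0.25 m from the stand. Straight round wall, no lid: 64 mm outer diameter, 57 mm bore, 105 mm high, wall 3.5 mm, floor 6 mm thick, about 0.28 kg. Origin: centre of its underside; z up to the mouth. May be absent.
- jar3: open white stoneware refill jar, the far end of the row, about 0.375 m from the stand. Straight round wall, no lid: 64 mm outer diameter, 57 mm bore, 105 mm high, wall 3.5 mm, floor 6 mm thick, about 0.28 kg. Origin: centre of its underside; z up to the mouth. May be absent.
- brush: bottle brush, 220 mm long overall, 0.09 kg, at first upright in the stand with its handle up. From the tip: bristle head 85 mm long (bristles 47 mm across, which yield; stiff core 36 mm across with a flat end), thin wire neck to 135 mm, round wooden handle 22 mm across from 135 to 220 mm. Origin: the centre of the bristle tip (lower end); z runs along the brush to the handle.
- brush_grip (a point): point on the brush's axis in the middle of the handle, 178 mm from the tip: where to grip it
- stand: the brush's stand, fixed: steel cup 80 mm high, 60 mm outer and 52 mm inner diameter, inner floor 10 mm above the counter, on a 92 mm round foot 9 mm high. Origin: centre of its underside on the counter; the row of jars leads away from it roughly along its -y axis, 0.115 to 0.135 m apart, each within 15 mm of that line at the start. The brush stands loose in it and may lean up to 0.25 rad.
- bottle1: closed dark grey plastic softener bottle with a white cap, standing on the far side of the row of jars, round: body 56 mm across up to 95 mm, then a shoulder and a 30 mm cap, 128 mm high in all, about 0.16 kg. Origin: centre of its underside; z up. May be absent.
- bottle2: closed dark grey plastic softener bottle with a white cap, standing on the far side of the row of jars, round: body 56 mm across up to 95 mm, then a shoulder and a 30 mm cap, 128 mm high in all, about 0.16 kg. Origin: centre of its underside; z up. May be absent.
- crate: divided carrier, fixed: plywood box 276 mm (its x) by 186 mm (its y), 50 mm high, walls, dividers and floor 6 mm thick, open above, 3 x 2 cells of 84 x 84 mm, 90 mm from centre to centre. Origin: centre of its underside; x along its long sides, z up.
- cell0 (a point): centre of the floor of one cell of the carrier (6 mm above the counter), at x = 90 mm, y = 45 mm in the carrier's frame
- cell1 (a point): centre of the floor of one cell of the carrier (6 mm above the counter), at x = 90 mm, y = -45 mm in the carrier's frame
- cell2 (a point): centre of the floor of one cell of the carrier (6 mm above the counter), at x = 0 mm, y = 45 mm in the carrier's frame
- cell3 (a point): centre of the floor of one cell of the carrier (6 mm above the counter), at x = 0 mm, y = -45 mm in the carrier's frame
- cell4 (a point): centre of the floor of one cell of the carrier (6 mm above the counter), at x = -90 mm, y = 45 mm in the carrier's frame
- cell5 (a point): centre of the floor of one cell of the carrier (6 mm above the counter), at x = -90 mm, y = -45 mm in the carrier's frame
- mug: bystander: tan ceramic mug of wooden clothespins, 82 mm across and 125 mm high with the pins, handle to its +y. Origin: centre of its underside.
- tub: bystander: closed plastic pod tub, 126 x 176 x 102 mm. Origin: centre of its underside.
Not all that is in view belongs to the job. Leave any purple or turquoise look-alike of the brush alone. What is shaped like the jar1 but blue or green is not meant.

How it is judged:
By the outcome, as a careful person would: the job done as asked, in the order asked, and still so for the second after the job is handed in, with the robot touching nothing.
Of jar1, jar2, jar3 only 2 to 3 are there at a start; the rules pass over those that are not, and their reading is None.
Of bottle1, bottle2 only 1 to 2 are there at a start; the rules pass over those that are not, and their reading is None.
At some moment in a run one of jar1, jar2, jar3 may be knocked a few centimetres aside while the robot is not near it.
It also fails if it takes over 210 s, if anything falls off the work surface, if the arm or the gripper's body presses on something with over 40 N, if the wrist force passes 120 N, or if a joint passes its speed limit or range.

## Working session

There is one attempt and no reset: what is moved stays moved. The work goes in short steps, Python scripts to look and compute and a tool call to move; the robot and the scene stay as the last step left them, time stands still between calls to the robot, and variables do not carry over. Pictures are saved under pics/ and viewed, at most 14 in all, crops included, and the job is handed in when it is done.

Besides the shell and the picture viewer there is one more tool, called after "Call:" as name(argument=value, ...), one argument or row to a line, values as JSON. send_rows: Moves the arm, as the interface text tells. Its arguments: {"type":"object","properties":{"deltas":{"type":"array","items":{"type":"object","properties":{"angular":{"type":"array","items":{"type":"number"}},"dp":{"type":"array","items":{"type":"number"}},"jaw":{"type":"number"}}}},"squeeze":{"type":"number"}},"required":["deltas"]}

```bash
ls; mkdir -p pics
python3 - <<'E'
from rig import robot, grab_frame, calibration, job, recognise, outline_of
import cv2,numpy as np
print(robot.observe())
for n in ("side","top"):
    cv2.imwrite(f"pics/{n}0.png",grab_frame(n))
    c=calibration(n); print(n,c)
    for l in ("jar1","brush","brush_grip","stand","bottle1","crate","mug","tub"):
        for d in recognise(l,n): print(n,l,np.round(d["position"],3),round(d["confidence"],2))
print(calibration("wrist"))
a=cv2.imread("pics/side0.png")
E
```

```text
pics
{'t': 0.0, 'joint_positions': array([-1.16983667,  0.62934042,  0.03843675,  1.51833315, -0.02699783,
        0.99627401, -0.01995981]), 'qvel': array([-0.00092381, -0.00033811, -0.00013363,  0.00054783,  0.00185546,
       -0.00034945,  0.00042279]), 'tau': array([ 6.27242534e-04, -5.49710977e+01,  1.14380389e+00, -1.86631697e+01,
       -5.21336845e-02,  2.37507757e-02,  1.69098471e-04]), 'ee_pos': array([0.29219197, 0.57993721, 0.22156883]), 'eef_rot': array([-7.26382340e-01, -3.05604800e+00,  2.81485923e-03]), 'ft_force': array([-0.38702574,  0.24125514, -0.0408352 ]), 'ft_torque': array([-0.01249563, -0.03524837,  0.00309722]), 'gripper_force': 0.0, 'grip_width': 0.09440787693537003}
side {'K': array([[424.28578942,   0.        , 257.85949282],
       [  0.        , 424.28578942, 190.58820929],
       [  0.        ,   0.        ,   1.        ]]), 'R': array([[ 0.79374283, -0.60787992, -0.02131488],
       [-0.42861401, -0.53411375, -0.72870607],
       [ 0.43158121,  0.58754107, -0.68449481]]), 't': array([-0.42613687,  0.38523961,  1.19978626])}
side jar1 [0.348 0.213 0.07
[... 1670 characters left out ...]
81
top bottle1 [0.614 0.208 0.102] 0.85
top bottle1 [0.624 0.065 0.096] 0.75
top crate [ 0.508 -0.298  0.007] 0.75
top mug [ 0.787 -0.13   0.074] 0.93
top tub [0.674 0.419 0.103] 0.89
{'K': array([[297.31863964,   0.        , 259.87332421],
       [  0.        , 297.31863964, 190.15089459],
       [  0.        ,   0.        ,   1.        ]]), 'T_tool_cam': array([[ 8.60578687e-05, -9.71223386e-01, -2.38170373e-01,
         6.87454490e-02],
       [ 9.99999826e-01,  2.22439924e-04, -5.45747990e-04,
         5.81305600e-04],
       [ 5.83021811e-04, -2.38170285e-01,  9.71223237e-01,
        -1.61227929e-01],
       [ 0.00000000e+00,  0.00000000e+00,  0.00000000e+00,
         1.00000000e+00]])}
```

View pics/side0.png

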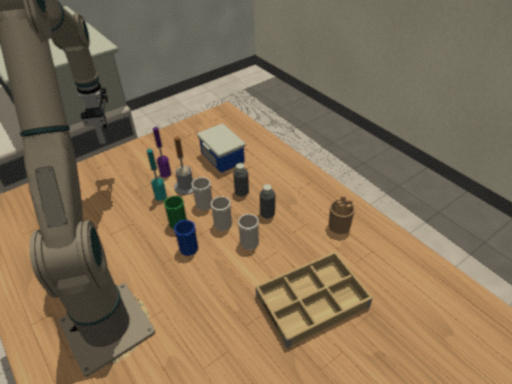

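View pics/top0.png

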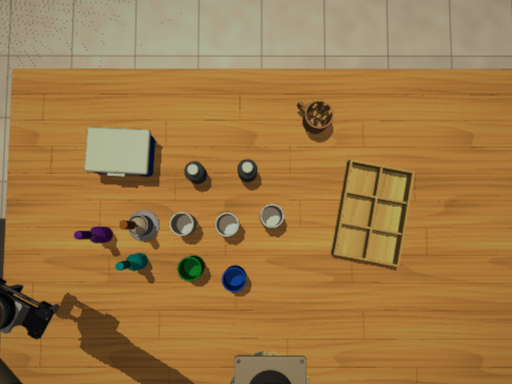

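```bash
cat > h.py <<'E'
from rig import robot, grab_frame, calibration, job, recognise, outline_of
import cv2,numpy as np
from scipy.spatial.transform import Rotation as Ro
def cam(n):
    c=calibration(n); K=np.array(c["K"])
    if n=="wrist":
        s=robot.observe(); T=np.eye(4); T[:3,:3]=Ro.from_rotvec(s["eef_rot"]).as_matrix(); T[:3,3]=s["ee_pos"]
        T=T@np.array(c["T_tool_cam"]); return K,T
    R,t=np.array(c["R"]),np.array(c["t"]); T=np.eye(4); T[:3,:3]=R.T; T[:3,3]=-R.T@t; return K,T
def ray(C,uv,fish=False):
    K,T=C; d=np.array([(uv[0]-K[0,2])/K[0,0],(uv[1]-K[1,2])/K[1,1]])
    if fish:
        th=np.hypot(*d); d=d*(np.sin(th)/max(th,1e-9)); v=np.r_[d,np.cos(th)]
    else: v=np.r_[d,1]
    v=T[:3,:3]@v; return T[:3,3],v/np.linalg.norm(v)
def onplane(C,uv,z,fish=False):
    o,v=ray(C,uv,fish); return o+v*(z-o[2])/v[2]
def tri(rays):
    A=np.zeros((3,3));b=np.zeros(3)
    for o,v in rays: P=np.eye(3)-np.outer(v,v);A+=P;b+=P@o
    x=np.linalg.solve(A,b); return x,[np.linalg.norm((np.eye(3)-np.outer(v,v))@(x-o)) for o,v in rays]
def proj(C,X,fish=False):
    K,T=C; p=T[:3,:3].T@(np.asarray(X)-T[:3,3])
    if fish:
        r=np.hypot(p[0],p[1]);th=np.arctan2(r,p[2]);p=np.r_[p[:2]/r*th,1]
    else: p=p/p[2]
    return K[:2,:2]@p[:2]+K[:2,2]
E
python3 - <<'E'
from h import *
s=cv2.imread("pics/side0.png");t=cv2.imread("pics/top0.png")
a=cv2.resize(s[125:205,135:215],(400,400),interpolation=cv2.INTER_CUBIC)
b=cv2.resize(t[195:265,70:150],(400,350),interpolation=cv2.INTER_CUBIC)
b=cv2.copyMakeBorder(b,0,50,0,0,cv2.BORDER_CONSTANT)
cv2.imwrite("pics/crop0.png",np.hstack([a,b]))
for n in("jar1","bottle1","crate"):
  for d in outline_of(n,"top"):
    m=d["region"].astype(np.uint8);c,_=cv2.findContours(m,0,1);c=max(c,key=cv2.contourArea)
    print(n,round(d["confidence"],2),cv2.boundingRect(c),cv2.minAreaRect(c) , m.sum())
E
```

```text
jar1 0.87 (215, 212, 25, 25) ((227.0, 224.0), (24.0, 24.0), 90.0) 486
jar1 0.82 (259, 204, 24, 23) ((270.5, 215.0), (22.0, 23.0), 90.0) 426
jar1 0.82 (221, 266, 25, 26) ((233.3000030517578, 278.3999938964844), (22.360679626464844, 26.385601043701172), 26.56505012512207) 494
jar1 0.71 (177, 256, 27, 26) ((190.00003051757812, 267.0000305175781), (22.62741470336914, 28.284271240234375), 45.0) 539
jar1 0.67 (169, 212, 28, 24) ((182.5, 223.5), (23.0, 27.0), 90.0) 532
bottle1 0.95 (185, 161, 22, 24) ((195.25001525878906, 172.25), (23.33452033996582, 19.798988342285156), 45.0) 398
bottle1 0.85 (237, 160, 19, 23) ((246.0, 171.0), (22.0, 18.0), 90.0) 348
crate 0.59 (331, 160, 83, 107) ((372.4144287109375, 212.9849090576172), (69.28240966796875, 97.60942840576172), 10.007980346679688) 6552
```

View pics/crop0.png

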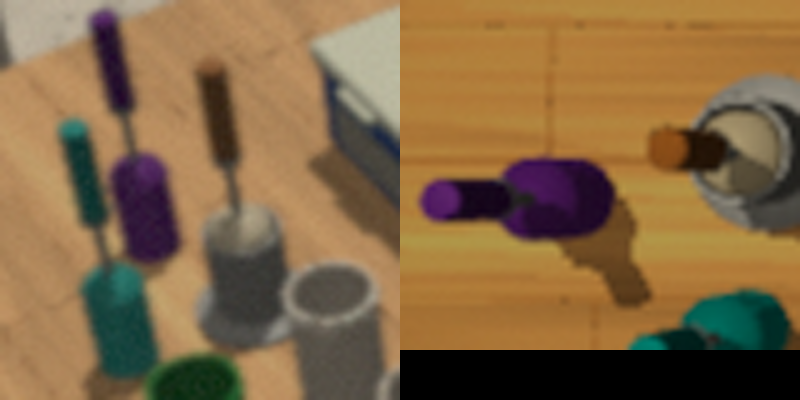

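The brush is the brown-handled one at side (178,140) / top (124,225). Look-alikes: purple at side (157,135) / top (90,235), turquoise at side (152,155) / top (125,265), plus the green (190,267) and blue (234,279) jars in top. The white jars are at top (182,223), (227,224) and (271,215).

Run:
```python
from h import *
S,T=cam("side"),cam("top")
print("top end",tri([ray(S,(177.4,138.6)),ray(T,(123.6,225))]))
print("handle bot",tri([ray(S,(180.3,157.5)),ray(T,(133.5,225))]))
for uv in((182.5,224),(227,224.5),(271,215.5)):
    print("jar mouth",onplane(T,uv,.105)[:2],"base",onplane(T,uv,.0)[:2])
for uv in((194,169.5),(247,169)): print("bottle cap",onplane(T,uv,.128)[:2])
print("stand rim",onplane(T,(70+342/5,195+153/5),.08)[:2])
# crate corners outer top z=.05
for uv in((350,160),(413,172),(397,268),(332,256)):print("crate",onplane(T,uv,.05)[:2])
```

```text
top end (array([0.47201222, 0.36668186, 0.22817667]), [np.float64(0.0018225796019846416), np.float64(0.001822579601984665)])
handle bot (array([0.47095965, 0.36349006, 0.14746615]), [np.float64(0.0006372611500365888), np.float64(0.0006372611500366086)])
jar mouth [0.47493391 0.2404408 ] base [0.47656868 0.25535165]
jar mouth [0.47370074 0.11940727] base [0.47523384 0.12433964]
jar mouth [ 4.98281153e-01 -3.19543233e-04] base [ 0.50184077 -0.00525791]
bottle cap [0.62126248 0.20805896]
bottle cap [0.62276642 0.06512559]
stand rim [0.47077247 0.36619306]
crate [ 0.65955278 -0.23010064]
crate [ 0.62504855 -0.40992084]
crate [ 0.35282483 -0.3571515 ]
crate [ 0.38615051 -0.17464882]
```

Call:
send_rows(
  deltas=[
    {"angular":[0,0,10.55],"dp":[0,0,-14],"jaw":94},
    {"angular":[0,0,10.55],"dp":[0,0,-14],"jaw":94},
    {"angular":[0,0,10.55],"dp":[0,0,-14],"jaw":94},
    {"angular":[0,0,10.55],"dp":[0,0,-14],"jaw":94},
    {"angular":[0,0,10.55],"dp":[0,0,-14],"jaw":94},
    {"angular":[0,0,10.55],"dp":[0,0,-14],"jaw":94},
    {"angular":[0,0,0],"dp":[-20,20,0],"jaw":94},
    {"angular":[0,0,0],"dp":[-35,30,0],"jaw":94},
    {"angular":[0,0,0],"dp":[-35,30,0],"jaw":94},
    {"angular":[0,0,0],"dp":[-34,30,0],"jaw":94},
  ],
  squeeze=30,
)

```text
t: 2.3
ee_pos: [0.4032, 0.4553, 0.3066]
eef_rot: [-2.222, -2.221, -0.0]
ft_force: [0.6, 0.0, 0.6]
grip_width: 0.0942
gripper_force: 0.0
```

Run:
```python
from h import *
print(robot.observe()["ee_pos"],robot.observe()["joint_positions"])
C=cam("wrist");cv2.imwrite("pics/w0.png",grab_frame("wrist"))
for n in("brush_grip","stand","jar1"):
  for d in recognise(n,"wrist"): print(n,np.round(d["position"],3),round(d["confidence"],2))
for X in((.472,.367,.228),(.471,.363,.147),(.471,.366,.08),(.475,.242,.105),(.474,.119,.105)): print(proj(C,X,True))
```

```text
[0.40317481 0.45529128 0.3065986 ] [-1.11854217  0.50958446  0.36615692  1.53430105 -0.19409162  1.13342005
 -0.71300358]
brush_grip [0.469 0.375 0.098] 0.84
brush_grip [0.37  0.386 0.088] 0.75
brush_grip [0.44  0.487 0.14 ] 0.59
stand [0.461 0.396 0.008] 0.58
jar1 [0.352 0.201 0.088] 0.85
jar1 [0.478 0.228 0.077] 0.74
jar1 [0.466 0.377 0.099] 0.64
jar1 [0.466 0.153 0.04 ] 0.5
jar1 [0.32  0.129 0.036] 0.47
[330.96779907 289.45209669]
[315.68743797 256.42569825]
[307.67720416 233.51268065]
[307.25498925 314.19367633]
[300.72495728 367.46847446]
```

View pics/w0.png

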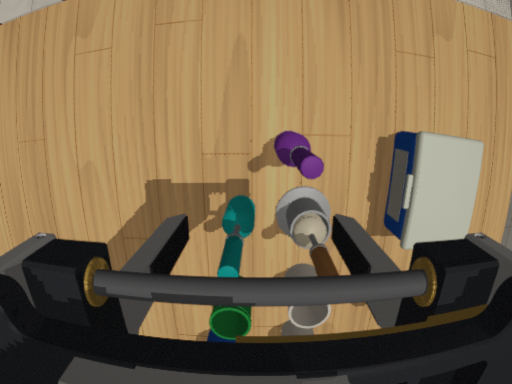

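Call:
send_rows(
  deltas=[
    {"angular":[0,0,0],"dp":[-30,23,0],"jaw":94},
    {"angular":[0,0,0],"dp":[-30,23,0],"jaw":94},
    {"angular":[0,0,0],"dp":[-30,22,0],"jaw":94},
    {"angular":[0,0,0],"dp":[0,0,20],"jaw":94},
    {"angular":[0,0,0],"dp":[0,0,30],"jaw":94},
    {"angular":[0,0,0],"dp":[0,0,30],"jaw":94},
    {"angular":[0,0,0],"dp":[0,0,25],"jaw":94},
    {"angular":[0,0,0],"dp":[0,0,15],"jaw":94},
    {"angular":[0,0,0],"dp":[0,0,0],"jaw":0},
    {"angular":[0,0,0],"dp":[0,0,0],"jaw":0},
  ],
)

```text
t: 3.75
ee_pos: [0.4707, 0.3671, 0.1873]
eef_rot: [2.222, 2.221, 0.003]
ft_force: [0.6, -0.0, -0.5]
grip_width: 0.0775
gripper_force: 0.0
```

Call:
send_rows(
  deltas=[
    {"angular":[0,0,0],"dp":[0,0,0],"jaw":0},
    {"angular":[0,0,0],"dp":[0,0,0],"jaw":0},
    {"angular":[0,0,0],"dp":[0,0,0],"jaw":0},
    {"angular":[0,0,0],"dp":[0,0,0],"jaw":0},
    {"angular":[0,0,0],"dp":[0,0,0],"jaw":0},
    {"angular":[0,0,0],"dp":[0,0,0],"jaw":0},
    {"angular":[0,0,0],"dp":[0,0,0],"jaw":0},
    {"angular":[0,0,0],"dp":[0,0,0],"jaw":0},
    {"angular":[0,0,0],"dp":[0,0,0],"jaw":0},
    {"angular":[0,0,0],"dp":[0,0,0],"jaw":0},
  ],
)

```text
t: 5.0
ee_pos: [0.4703, 0.3663, 0.1864]
eef_rot: [-2.222, -2.221, 0.0]
ft_force: [0.6, -0.8, -0.4]
grip_width: 0.0215
gripper_force: 30.0
```

Call:
send_rows(
  deltas=[
    {"angular":[0,0,0],"dp":[0,0,-10],"jaw":0},
    {"angular":[0,0,0],"dp":[0,0,-20],"jaw":0},
    {"angular":[0,0,0],"dp":[0,0,-30],"jaw":0},
    {"angular":[0,0,0],"dp":[0,0,-30],"jaw":0},
    {"angular":[0,0,0],"dp":[0,0,-30],"jaw":0},
    {"angular":[0,0,0],"dp":[0,0,-10],"jaw":0},
    {"angular":[0,0,0],"dp":[0,0,0],"jaw":0},
    {"angular":[0,0,0],"dp":[0,0,0],"jaw":0},
    {"angular":[0,0,0],"dp":[0,0,0],"jaw":0},
    {"angular":[0,0,0],"dp":[0,0,0],"jaw":0},
  ],
)

```text
t: 6.25
ee_pos: [0.4701, 0.3662, 0.3157]
eef_rot: [-2.222, -2.22, 0.002]
ft_force: [-0.7, -0.6, -0.6]
grip_width: 0.0216
gripper_force: 30.0
```

Run:
```python
from h import *
s=grab_frame("side");t=grab_frame("top")
a=cv2.resize(s[95:215,135:255],(480,480),interpolation=cv2.INTER_CUBIC)
b=cv2.resize(t[190:250,105:185],(320,240),interpolation=cv2.INTER_CUBIC);b=cv2.copyMakeBorder(b,0,240,0,0,cv2.BORDER_CONSTANT)
cv2.imwrite("pics/crop1.png",np.hstack([a,b]))
S=cam("side");p=robot.observe()["ee_pos"];print(p)
for z in(-.176,-.041-.05,0): print(proj(S,p+[0,0,z]), (proj(S,p+[0,0,z])-[135,95])*4)
```

```text
[0.47023263 0.36627819 0.31608732]
[180.21572524 158.80243956] [180.86290096 255.20975823]
[176.60460657 139.58640287] [166.41842627 178.34561148]
[172.40628469 117.2456507 ] [149.62513875  88.98260282]
```

View pics/crop1.png

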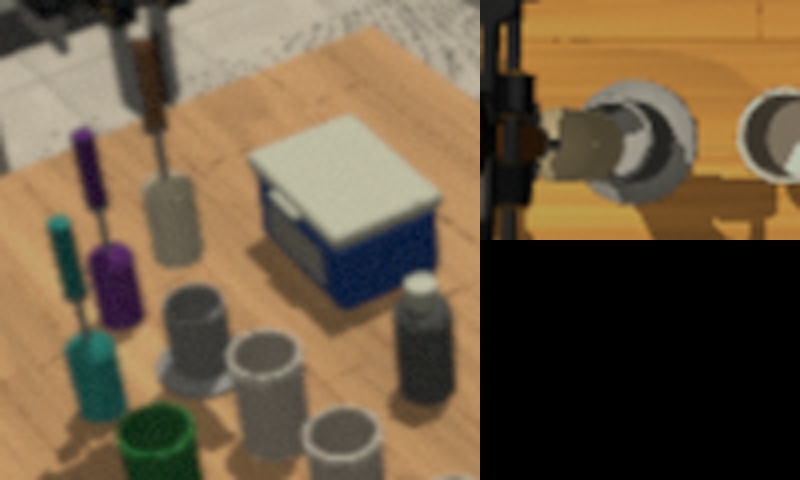

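```bash
cat >> h.py <<'E'
def jars(n="top"):
    """bright-rim ellipse fit on white jars: mouth centres at z=.105"""
    C=cam(n); im=grab_frame(n); out=[]
    for d in outline_of("jar1",n):
        m=d["region"]; px=im[m].astype(int)
        if abs(px-px.mean(1,keepdims=True)).mean()>12: continue
        m=m.astype(np.uint8); c=max(cv2.findContours(m,0,1)[0],key=cv2.contourArea)
        # rim circle: model-fit by projecting mouth-rim + wall silhouette
        ys,xs=np.nonzero(m); 
        from scipy.optimize import minimize
        def mask(q):
            a=np.linspace(0,2*np.pi,40); P=[proj(C,(q[0]+.032*np.cos(t),q[1]+.032*np.sin(t),z)) for z in(0,.105) for t in a]
            h=cv2.convexHull((np.array(P)*16).astype(np.int32)); k=np.zeros((384,512),np.uint8)
            cv2.fillPoly(k,[h],1,shift=4); return k
        x0=onplane(C,(xs.mean(),ys.mean()),.06)[:2]
        f=lambda q:-np.logical_and(mask(q),m).sum()/np.logical_or(mask(q),m).sum()
        r=minimize(f,x0,method="Nelder-Mead",options=dict(initial_simplex=[x0,x0+[.01,0],x0+[0,.01]],xatol=3e-4))
        out.append((np.round(r.x,4),round(-r.fun,2),round(d["confidence"],2)))
    return sorted(out,key=lambda o:-o[0][1])
E
python3 - <<'E'
from h import *
S=cam("side")
print(onplane(S,(201.25,184),.105),onplane(S,(220.5,204.25),.105))
for n in("top","side"):
    for o in jars(n): print(n,o)
E
```

```text
[0.47532467 0.23942151 0.105     ] [0.47229403 0.11466243 0.105     ]
top (array([0.4758, 0.2441]), np.float64(0.87), 0.56)
top (array([0.4747, 0.1239]), np.float64(0.96), 0.62)
top (array([ 0.4982, -0.0014]), np.float64(0.96), 0.9)
side (array([0.4752, 0.2474]), np.float64(0.91), 0.94)
side (array([0.4741, 0.1215]), np.float64(0.93), 0.98)
side (array([ 0.4972, -0.0027]), np.float64(0.89), 0.96)
```

Call:
send_rows(
  deltas=[
    {"angular":[0,0,0],"dp":[-30,1,0],"jaw":0},
    {"angular":[0,0,0],"dp":[-40,2,0],"jaw":0},
    {"angular":[0,0,0],"dp":[-40,2,0],"jaw":0},
    {"angular":[0,0,0],"dp":[-13,0,0],"jaw":0},
    {"angular":[0,0,0],"dp":[0,0,0],"jaw":0},
    {"angular":[0,0,0],"dp":[0,0,20],"jaw":0},
    {"angular":[0,0,0],"dp":[0,0,30],"jaw":0},
    {"angular":[0,0,0],"dp":[0,0,30],"jaw":0},
    {"angular":[0,0,0],"dp":[0,0,30],"jaw":0},
    {"angular":[0,0,0],"dp":[0,0,15],"jaw":0},
  ],
)

```text
t: 7.8
ee_pos: [0.4743, 0.2452, 0.1898]
eef_rot: [-2.218, -2.222, 0.003]
ft_force: [-1.2, 0.5, -0.3]
grip_width: 0.0215
gripper_force: 30.0
```

Call:
send_rows(
  deltas=[
    {"angular":[0,0,0],"dp":[0,0,4],"jaw":0},
    {"angular":[0,0,0],"dp":[0,0,3],"jaw":0},
    {"angular":[0,0,0],"dp":[0,0,2],"jaw":0},
    {"angular":[0,0,0],"dp":[0,0,0],"jaw":0},
    {"angular":[0,0,0],"dp":[0,0,0],"jaw":0},
    {"angular":[0,0,0],"dp":[0,0,0],"jaw":0},
    {"angular":[0,0,0],"dp":[0,0,0],"jaw":0},
    {"angular":[0,0,0],"dp":[0,0,0],"jaw":0},
    {"angular":[0,0,0],"dp":[0,0,0],"jaw":0},
    {"angular":[0,0,0],"dp":[0,0,0],"jaw":0},
  ],
)

```text
t: 9.05
ee_pos: [0.4752, 0.2433, 0.1824]
eef_rot: [-2.222, -2.22, 0.0]
ft_force: [-0.3, -0.4, -0.6]
grip_width: 0.0218
gripper_force: 30.0
```

Call:
send_rows(
  deltas=[
    {"angular":[0,0,0],"dp":[0,0,1],"jaw":0},
    {"angular":[0,0,0],"dp":[0,0,1],"jaw":0},
    {"angular":[0,0,0],"dp":[0,0,1],"jaw":0},
    {"angular":[0,0,0],"dp":[0,0,0],"jaw":0},
    {"angular":[0,0,0],"dp":[0,0,0],"jaw":0},
    {"angular":[0,0,0],"dp":[0,0,0],"jaw":0},
    {"angular":[0,0,0],"dp":[0,0,0],"jaw":0},
    {"angular":[0,0,0],"dp":[0,0,0],"jaw":0},
    {"angular":[0,0,0],"dp":[0,0,0],"jaw":0},
    {"angular":[0,0,0],"dp":[0,0,0],"jaw":0},
  ],
)

```text
t: 10.3
ee_pos: [0.4756, 0.2435, 0.1822]
eef_rot: [-2.222, -2.22, -0.003]
ft_force: [-5.0, -1.2, 20.7]
grip_width: 0.0215
gripper_force: 30.0
```

Call:
send_rows(
  deltas=[
    {"angular":[0,0,0],"dp":[0,0,-11],"jaw":0},
    {"angular":[0,0,0],"dp":[0,0,-30],"jaw":0},
    {"angular":[0,0,0],"dp":[0,0,-30],"jaw":0},
    {"angular":[0,0,0],"dp":[0,0,-20],"jaw":0},
    {"angular":[0,0,0],"dp":[0,0,-10],"jaw":0},
    {"angular":[0,0,0],"dp":[0,0,0],"jaw":0},
    {"angular":[0,0,0],"dp":[0,0,0],"jaw":0},
    {"angular":[0,0,0],"dp":[0,0,0],"jaw":0},
    {"angular":[0,0,0],"dp":[0,0,0],"jaw":0},
    {"angular":[0,0,0],"dp":[0,0,0],"jaw":0},
  ],
)

```text
t: 11.55
ee_pos: [0.4752, 0.2432, 0.2802]
eef_rot: [-2.222, -2.22, 0.001]
ft_force: [0.2, 0.5, -0.3]
grip_width: 0.0214
gripper_force: 30.0
```

Run:
```python
from h import *
s=grab_frame("side")
cv2.imwrite("pics/crop2.png",cv2.resize(s[120:240,150:290],(700,600),interpolation=cv2.INTER_CUBIC))
for n in("top","side"):
    for o in jars(n): print(n,o)
```

```text
top (array([0.4765, 0.2351]), np.float64(0.35), 0.58)
top (array([0.4742, 0.1227]), np.float64(0.95), 0.97)
top (array([ 0.4986, -0.0014]), np.float64(0.97), 0.78)
side (array([0.4731, 0.2359]), np.float64(0.67), 0.72)
side (array([0.4749, 0.1246]), np.float64(0.93), 0.9)
side (array([0.5   , 0.0007]), np.float64(0.96), 0.59)
```

View pics/crop2.png

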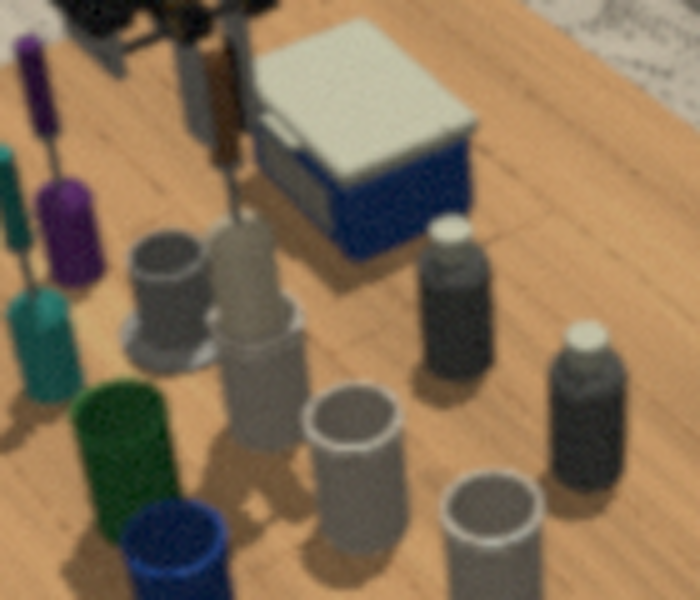

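The brush tip sits at jar1's mouth, roughly centred (crop px 250,325 against rim centre 258,318). Next I push it down again.

Call:
send_rows(
  deltas=[
    {"angular":[0,0,0],"dp":[0,0,20],"jaw":0},
    {"angular":[0,0,0],"dp":[0,0,30],"jaw":0},
    {"angular":[0,0,0],"dp":[0,0,30],"jaw":0},
    {"angular":[0,0,0],"dp":[0,0,12],"jaw":0},
    {"angular":[0,0,0],"dp":[0,0,5],"jaw":0},
    {"angular":[0,0,0],"dp":[0,0,2],"jaw":0},
    {"angular":[0,0,0],"dp":[0,0,1],"jaw":0},
    {"angular":[0,0,0],"dp":[0,0,0.5],"jaw":0},
    {"angular":[0,0,0],"dp":[0,0,0],"jaw":0},
    {"angular":[0,0,0],"dp":[0,0,0],"jaw":0},
  ],
)

```text
t: 13.05
ee_pos: [0.4759, 0.2436, 0.1822]
eef_rot: [-2.222, -2.22, -0.004]
ft_force: [-1.8, -0.5, 9.5]
grip_width: 0.0218
gripper_force: 30.0
```

Call:
send_rows(
  deltas=[
    {"angular":[0,0,0],"dp":[0,0,-20],"jaw":0},
    {"angular":[0,0,0],"dp":[0,0,-35],"jaw":0},
    {"angular":[0,0,0],"dp":[0,0,-40],"jaw":0},
    {"angular":[0,0,0],"dp":[0,0,-35],"jaw":0},
    {"angular":[0,0,0],"dp":[0,0,0],"jaw":0},
    {"angular":[0,0,0],"dp":[-30,0,0],"jaw":0},
    {"angular":[0,0,0],"dp":[-40,-1,0],"jaw":0},
    {"angular":[0,0,0],"dp":[-35,0,0],"jaw":0},
    {"angular":[0,0,0],"dp":[-16,0,0],"jaw":0},
    {"angular":[0,0,0],"dp":[0,0,0],"jaw":0},
  ],
)

```text
t: 14.3
ee_pos: [0.4741, 0.122, 0.3098]
eef_rot: [-2.224, -2.218, -0.0]
ft_force: [-1.0, 0.8, -1.0]
grip_width: 0.0218
gripper_force: 30.0
```

Run:
```python
from h import *
print(robot.observe()["ee_pos"])
for n in("top","side"):
    for o in jars(n): print(n,o)
```

```text
[0.47406787 0.12196876 0.30978195]
top (array([0.4957, 0.0008]), np.float64(0.82), 0.89)
side (array([0.4757, 0.248 ]), np.float64(0.89), 0.58)
side (array([0.5003, 0.0009]), np.float64(0.97), 0.85)
```

Call:
send_rows(
  deltas=[
    {"angular":[0,0,0],"dp":[0,0,20],"jaw":0},
    {"angular":[0,0,0],"dp":[0,0,30],"jaw":0},
    {"angular":[0,0,0],"dp":[0,0,30],"jaw":0},
    {"angular":[0,0,0],"dp":[0,0,30],"jaw":0},
    {"angular":[0,0,0],"dp":[0,0,12],"jaw":0},
    {"angular":[0,0,0],"dp":[0,0,5],"jaw":0},
    {"angular":[0,0,0],"dp":[0,0,2],"jaw":0},
    {"angular":[0,0,0],"dp":[0,0,1],"jaw":0},
    {"angular":[0,0,0],"dp":[0,0,0.5],"jaw":0},
    {"angular":[0,0,0],"dp":[0,0,0],"jaw":0},
  ],
)

```text
t: 15.75
ee_pos: [0.4746, 0.1228, 0.1822]
eef_rot: [-2.222, -2.22, -0.004]
ft_force: [-4.5, -1.0, 17.8]
grip_width: 0.0216
gripper_force: 30.0
```

Call:
send_rows(
  deltas=[
    {"angular":[0,0,0],"dp":[0,0,0],"jaw":0},
    {"angular":[0,0,0],"dp":[0,0,0],"jaw":0},
    {"angular":[0,0,0],"dp":[0,0,-11],"jaw":0},
    {"angular":[0,0,0],"dp":[0,0,-30],"jaw":0},
    {"angular":[0,0,0],"dp":[0,0,-30],"jaw":0},
    {"angular":[0,0,0],"dp":[0,0,-20],"jaw":0},
    {"angular":[0,0,0],"dp":[0,0,-10],"jaw":0},
    {"angular":[0,0,0],"dp":[0,0,0],"jaw":0},
    {"angular":[0,0,0],"dp":[0,0,0],"jaw":0},
    {"angular":[0,0,0],"dp":[0,0,0],"jaw":0},
  ],
)

```text
t: 17.0
ee_pos: [0.4737, 0.1222, 0.2797]
eef_rot: [-2.222, -2.22, 0.002]
ft_force: [0.0, 0.1, -1.6]
grip_width: 0.0214
gripper_force: 30.0
```

Call:
send_rows(
  deltas=[
    {"angular":[0,0,0],"dp":[0,0,-1.5],"jaw":0},
    {"angular":[0,0,0],"dp":[0,0,0],"jaw":0},
    {"angular":[0,0,0],"dp":[0,0,22],"jaw":0},
    {"angular":[0,0,0],"dp":[0,0,30],"jaw":0},
    {"angular":[0,0,0],"dp":[0,0,30],"jaw":0},
    {"angular":[0,0,0],"dp":[0,0,12],"jaw":0},
    {"angular":[0,0,0],"dp":[0,0,5],"jaw":0},
    {"angular":[0,0,0],"dp":[0,0,2],"jaw":0},
    {"angular":[0,0,0],"dp":[0,0,1],"jaw":0},
    {"angular":[0,0,0],"dp":[0,0,0],"jaw":0},
  ],
)

```text
t: 18.25
ee_pos: [0.4746, 0.1223, 0.1822]
eef_rot: [-2.222, -2.22, -0.003]
ft_force: [-3.3, -1.0, 11.8]
grip_width: 0.0215
gripper_force: 30.0
```

Call:
send_rows(
  deltas=[
    {"angular":[0,0,0],"dp":[0,0,0],"jaw":0},
    {"angular":[0,0,0],"dp":[0,0,0],"jaw":0},
    {"angular":[0,0,0],"dp":[0,0,-20],"jaw":0},
    {"angular":[0,0,0],"dp":[0,0,-35],"jaw":0},
    {"angular":[0,0,0],"dp":[0,0,-40],"jaw":0},
    {"angular":[0,0,0],"dp":[0,0,-35],"jaw":0},
    {"angular":[0,0,0],"dp":[0,0,0],"jaw":0},
    {"angular":[0,0,0],"dp":[-20,5,0],"jaw":0},
    {"angular":[0,0,0],"dp":[-20,5,0],"jaw":0},
    {"angular":[0,0,0],"dp":[0,0,0],"jaw":0},
  ],
)

```text
t: 19.5
ee_pos: [0.4839, 0.0809, 0.3095]
eef_rot: [-2.226, -2.217, 0.001]
ft_force: [0.4, -0.2, -0.6]
grip_width: 0.0215
gripper_force: 30.0
```

Run:
```python
from h import *
print(robot.observe()["ee_pos"])
for n in("top","side"):
    for o in jars(n): print(n,o)
```

```text
[0.48386203 0.08088854 0.30953925]
top (array([0.4675, 0.3594]), np.float64(0.81), 0.56)
top (array([0.4758, 0.2464]), np.float64(0.96), 0.64)
top (array([ 0.4967, -0.0021]), np.float64(0.74), 0.56)
side (array([0.4763, 0.2464]), np.float64(0.94), 0.94)
side (array([0.4754, 0.1246]), np.float64(0.84), 0.63)
side (array([ 0.4982, -0.0009]), np.float64(0.89), 0.74)
```

Jar3 at (0.498, -0.001): dy −82, dx +14.

Call:
send_rows(
  deltas=[
    {"angular":[0,0,0],"dp":[-40,7,0],"jaw":0},
    {"angular":[0,0,0],"dp":[-30,7,0],"jaw":0},
    {"angular":[0,0,0],"dp":[-12,0,0],"jaw":0},
    {"angular":[0,0,0],"dp":[0,0,0],"jaw":0},
    {"angular":[0,0,0],"dp":[0,0,0],"jaw":0},
    {"angular":[0,0,0],"dp":[0,0,20],"jaw":0},
    {"angular":[0,0,0],"dp":[0,0,30],"jaw":0},
    {"angular":[0,0,0],"dp":[0,0,30],"jaw":0},
    {"angular":[0,0,0],"dp":[0,0,30],"jaw":0},
    {"angular":[0,0,0],"dp":[0,0,12],"jaw":0},
  ],
)

```text
t: 20.95
ee_pos: [0.4971, 0.0018, 0.1866]
eef_rot: [-2.219, -2.221, 0.002]
ft_force: [0.3, -0.5, -0.4]
grip_width: 0.0218
gripper_force: 30.0
```

Call:
send_rows(
  deltas=[
    {"angular":[0,0,0],"dp":[0,0,5],"jaw":0},
    {"angular":[0,0,0],"dp":[0,0,2],"jaw":0},
    {"angular":[0,0,0],"dp":[0,0,1],"jaw":0},
    {"angular":[0,0,0],"dp":[0,0,0],"jaw":0},
    {"angular":[0,0,0],"dp":[0,0,0],"jaw":0},
    {"angular":[0,0,0],"dp":[0,0,0],"jaw":0},
    {"angular":[0,0,0],"dp":[0,0,0],"jaw":0},
    {"angular":[0,0,0],"dp":[0,0,0],"jaw":0},
    {"angular":[0,0,0],"dp":[0,0,0],"jaw":0},
    {"angular":[0,0,0],"dp":[0,0,0],"jaw":0},
  ],
)

```text
t: 22.2
ee_pos: [0.4984, 0.0007, 0.1822]
eef_rot: [2.222, 2.221, 0.003]
ft_force: [-3.6, 0.1, 12.1]
grip_width: 0.0214
gripper_force: 30.0
```

Call:
send_rows(
  deltas=[
    {"angular":[0,0,0],"dp":[0,0,-12],"jaw":0},
    {"angular":[0,0,0],"dp":[0,0,-30],"jaw":0},
    {"angular":[0,0,0],"dp":[0,0,-30],"jaw":0},
    {"angular":[0,0,0],"dp":[0,0,-20],"jaw":0},
    {"angular":[0,0,0],"dp":[0,0,-10],"jaw":0},
    {"angular":[0,0,0],"dp":[0,0,0],"jaw":0},
    {"angular":[0,0,0],"dp":[0,0,0],"jaw":0},
    {"angular":[0,0,0],"dp":[0,0,0],"jaw":0},
    {"angular":[0,0,0],"dp":[0,0,0],"jaw":0},
    {"angular":[0,0,0],"dp":[0,0,0],"jaw":0},
  ],
)

```text
t: 23.45
ee_pos: [0.4979, 0.0003, 0.2817]
eef_rot: [-2.222, -2.22, 0.001]
ft_force: [-0.5, 0.3, -1.5]
grip_width: 0.0215
gripper_force: 30.0
```

Call:
send_rows(
  deltas=[
    {"angular":[0,0,0],"dp":[0,0,22],"jaw":0},
    {"angular":[0,0,0],"dp":[0,0,30],"jaw":0},
    {"angular":[0,0,0],"dp":[0,0,30],"jaw":0},
    {"angular":[0,0,0],"dp":[0,0,12],"jaw":0},
    {"angular":[0,0,0],"dp":[0,0,5],"jaw":0},
    {"angular":[0,0,0],"dp":[0,0,2],"jaw":0},
    {"angular":[0,0,0],"dp":[0,0,1],"jaw":0},
    {"angular":[0,0,0],"dp":[0,0,0.5],"jaw":0},
    {"angular":[0,0,0],"dp":[0,0,0],"jaw":0},
    {"angular":[0,0,0],"dp":[0,0,0],"jaw":0},
  ],
)

```text
t: 24.7
ee_pos: [0.4984, 0.0001, 0.1822]
eef_rot: [2.222, 2.22, 0.003]
ft_force: [-4.1, 0.1, 17.3]
grip_width: 0.0215
gripper_force: 30.0
```

Call:
send_rows(
  deltas=[
    {"angular":[0,0,0],"dp":[0,0,-20],"jaw":0},
    {"angular":[0,0,0],"dp":[0,0,-35],"jaw":0},
    {"angular":[0,0,0],"dp":[0,0,-40],"jaw":0},
    {"angular":[0,0,0],"dp":[0,0,-38],"jaw":0},
    {"angular":[0,0,0],"dp":[20,-2,0],"jaw":0},
    {"angular":[0,0,0],"dp":[40,-3,0],"jaw":0},
    {"angular":[0,0,0],"dp":[45,-4,0],"jaw":0},
    {"angular":[0,0,0],"dp":[45,-3,0],"jaw":0},
    {"angular":[0,0,0],"dp":[45,-3,0],"jaw":0},
    {"angular":[0,0,0],"dp":[45,-3,0],"jaw":0},
  ],
)

```text
t: 25.95
ee_pos: [0.4804, 0.2419, 0.3137]
eef_rot: [2.222, 2.22, 0.004]
ft_force: [-0.2, -0.1, -1.1]
grip_width: 0.0217
gripper_force: 30.0
```

Call:
send_rows(
  deltas=[
    {"angular":[0,0,0],"dp":[45,-3,0],"jaw":0},
    {"angular":[0,0,0],"dp":[45,-3,0],"jaw":0},
    {"angular":[0,0,0],"dp":[26,-2,0],"jaw":0},
    {"angular":[0,0,0],"dp":[10,0,0],"jaw":0},
    {"angular":[0,0,0],"dp":[0,0,0],"jaw":0},
    {"angular":[0,0,0],"dp":[0,0,0],"jaw":0},
    {"angular":[0,0,0],"dp":[0,0,0],"jaw":0},
    {"angular":[0,0,0],"dp":[0,0,20],"jaw":0},
    {"angular":[0,0,0],"dp":[0,0,10],"jaw":0},
    {"angular":[0,0,0],"dp":[0,0,0],"jaw":0},
  ],
)

```text
t: 27.2
ee_pos: [0.472, 0.3657, 0.2818]
eef_rot: [-2.223, -2.22, 0.003]
ft_force: [-0.8, 0.4, -0.7]
grip_width: 0.0217
gripper_force: 30.0
```

Run:
```python
from h import *
print(robot.observe()["ee_pos"])
s=grab_frame("side")
cv2.imwrite("pics/crop3.png",cv2.resize(s[110:210,140:240],(600,600),interpolation=cv2.INTER_CUBIC))
```

```text
[0.47203623 0.36572494 0.28184886]
```

View pics/crop3.png

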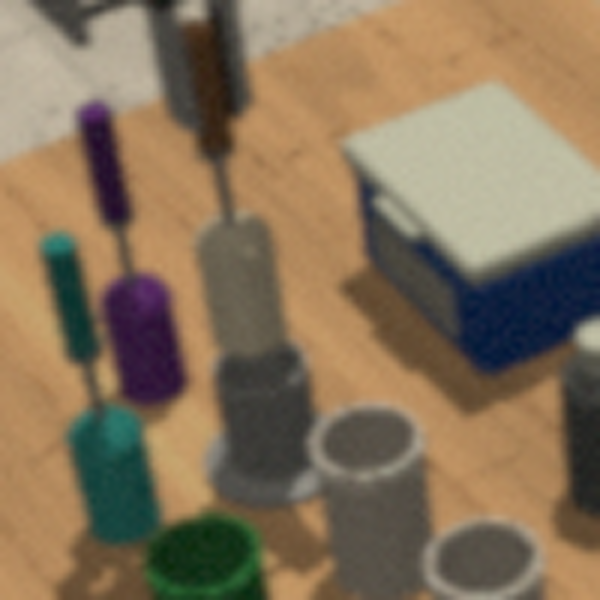

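Call:
send_rows(
  deltas=[
    {"angular":[0,0,0],"dp":[-1,2,0],"jaw":0},
    {"angular":[0,0,0],"dp":[0,0,20],"jaw":0},
    {"angular":[0,0,0],"dp":[0,0,25],"jaw":0},
    {"angular":[0,0,0],"dp":[0,0,25],"jaw":0},
    {"angular":[0,0,0],"dp":[0,0,15],"jaw":0},
    {"angular":[0,0,0],"dp":[0,0,6],"jaw":0},
    {"angular":[0,0,0],"dp":[0,0,2.5],"jaw":0},
    {"angular":[0,0,0],"dp":[0,0,0],"jaw":0},
    {"angular":[0,0,0],"dp":[0,0,0],"jaw":0},
    {"angular":[0,0,0],"dp":[0,0,0],"jaw":0},
  ],
)

```text
t: 28.5
ee_pos: [0.4745, 0.3655, 0.1894]
eef_rot: [2.222, 2.221, 0.001]
ft_force: [0.9, -0.2, -0.7]
grip_width: 0.0216
gripper_force: 30.0
```

Call:
send_rows(
  deltas=[
    {"angular":[0,0,0],"dp":[0,0,2],"jaw":0},
    {"angular":[0,0,0],"dp":[0,0,1],"jaw":0},
    {"angular":[0,0,0],"dp":[0,0,0],"jaw":0},
    {"angular":[0,0,0],"dp":[0,0,0],"jaw":50},
    {"angular":[0,0,0],"dp":[0,0,0],"jaw":94},
    {"angular":[0,0,0],"dp":[0,0,0],"jaw":94},
    {"angular":[0,0,0],"dp":[0,0,0],"jaw":94},
    {"angular":[0,0,0],"dp":[0,0,0],"jaw":94},
    {"angular":[0,0,0],"dp":[0,0,0],"jaw":94},
    {"angular":[0,0,0],"dp":[0,0,0],"jaw":94},
  ],
)

```text
t: 29.75
ee_pos: [0.4743, 0.3653, 0.1859]
eef_rot: [-2.222, -2.221, 0.0]
ft_force: [-0.2, -0.1, 0.6]
grip_width: 0.0879
gripper_force: 0.0
```

Call:
send_rows(
  deltas=[
    {"angular":[0,0,0],"dp":[0,0,-15],"jaw":94},
    {"angular":[0,0,0],"dp":[0,0,-30],"jaw":94},
    {"angular":[0,0,0],"dp":[0,0,-40],"jaw":94},
    {"angular":[0,0,0],"dp":[0,0,-30],"jaw":94},
    {"angular":[0,0,0],"dp":[20,0,0],"jaw":94},
    {"angular":[0,0,0],"dp":[30,0,0],"jaw":94},
    {"angular":[0,0,0],"dp":[20,0,0],"jaw":94},
    {"angular":[0,0,0],"dp":[10,0,0],"jaw":94},
    {"angular":[0,0,0],"dp":[0,0,0],"jaw":94},
    {"angular":[0,0,0],"dp":[0,0,0],"jaw":94},
  ],
)

```text
t: 31.0
ee_pos: [0.4746, 0.4443, 0.3008]
eef_rot: [2.223, 2.219, -0.001]
ft_force: [0.4, 0.2, 0.1]
grip_width: 0.0938
gripper_force: 0.0
```

Run:
```python
from h import *
print(robot.observe()["ee_pos"])
s=grab_frame("side");t=grab_frame("top")
a=cv2.resize(s[120:220,140:240],(400,400),interpolation=cv2.INTER_CUBIC)
b=cv2.resize(t[150:275,290:415],(400,400),interpolation=cv2.INTER_CUBIC)
cv2.imwrite("pics/crop4.png",np.hstack([a,b]))
for n in("top","side"):
    for o in jars(n): print(n,o)
```

```text
[0.47463568 0.44433351 0.30077137]
top (array([0.4754, 0.245 ]), np.float64(0.95), 0.57)
top (array([0.4757, 0.1227]), np.float64(0.96), 0.88)
side (array([0.4768, 0.2487]), np.float64(0.85), 0.97)
side (array([0.4778, 0.1236]), np.float64(0.92), 0.86)
side (array([0.4993, 0.0008]), np.float64(0.93), 0.62)
```

View pics/crop4.png

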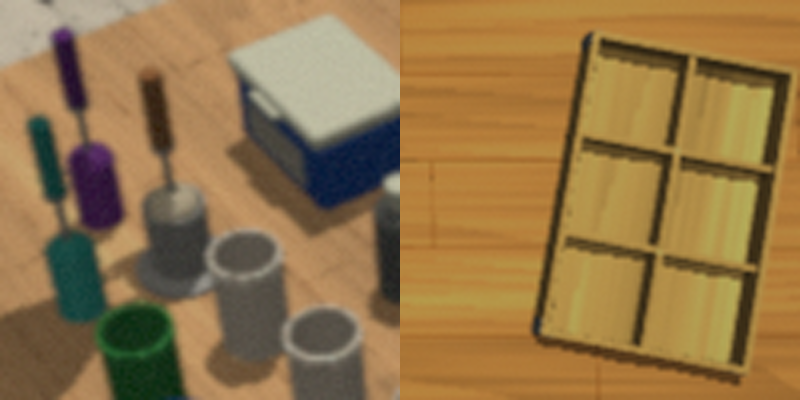

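```bash
cat >> h.py <<'E'
def cells():
    T=cam("top"); P=np.array([onplane(T,(290+(u-400)/3.2,150+v/3.2),.05)[:2] for u,v in((592,36),(796,72),(745,376),(540,338))])
    c=P.mean(0); a=P[0]-P[3]+P[1]-P[2]; a/=np.linalg.norm(a)
    return P,c,a
E
python3 - <<'E'
from h import *
P,c,a=cells(); L=lambda i,j:round(np.linalg.norm(P[i]-P[j]),4)
print(c,a,np.degrees(np.arctan2(a[1],a[0])),L(0,3),L(1,2),L(0,1),L(2,3))
b=np.array([-a[1],a[0]])
T,S=cam("top"),cam("side")
for x in(.09,0,-.09):
  for y in(.045,-.045): 
    q=c+x*a+y*b; print(x,y,np.round(q,4),"divider-top px side",np.round(proj(S,(*q,.006))),"top",np.round(proj(T,(*q,.006))))
for s in((1,1),(1,-1),(-1,-1),(-1,1)):
    q=c+.138*s[0]*a+.093*s[1]*b; print("corner side px",np.round(proj(S,(*q,.05)),1))
t=grab_frame("top");s=grab_frame("side")
m=[d for d in outline_of("bottle1","side")]
for n in("top","side"):
  C=cam(n);im=grab_frame(n)
  for d in outline_of("bottle1",n):
    w=(im.min(2)>130)&d["region"]; ys,xs=np.nonzero(w)
    if len(xs)>8: print(n,"cap",d["confidence"],len(xs),xs.mean(),ys.mean(),onplane(C,(xs.mean(),ys.mean()),.124 if n=="side" else .127)[:2])
cv2.imwrite("pics/crop5.png",np.hstack([cv2.resize(s[240:350,245:380],(540,440),interpolation=cv2.INTER_CUBIC),cv2.resize(t[150:190,180:264],(252,120)).repeat(1,0) if 0 else np.zeros((440,4,3),np.uint8)]))
E
```

```text
[ 0.50524176 -0.29528521] [ 0.98217268 -0.18798094] -10.834977535886544 0.2734 0.2745 0.1848 0.1829
0.09 0.045 [ 0.6021 -0.268 ] divider-top px side [328. 278.] top [360. 182.]
0.09 -0.045 [ 0.5852 -0.3564] divider-top px side [345. 300.] top [390. 187.]
0 0.045 [ 0.5137 -0.2511] divider-top px side [303. 289.] top [355. 211.]
0 -0.045 [ 0.4968 -0.3395] divider-top px side [319. 313.] top [385. 217.]
-0.09 0.045 [ 0.4253 -0.2342] divider-top px side [276. 301.] top [350. 242.]
-0.09 -0.045 [ 0.4084 -0.3226] divider-top px side [292. 326.] top [380. 248.]
corner side px [333.7 251.7]
corner side px [371.2 298.1]
corner side px [285.3 340.4]
corner side px [253.8 286.6]
top cap 0.9 71 192.09859154929578 168.90140845070422 [0.62301824 0.21332799]
top cap 0.57 73 246.78082191780823 166.78082191780823 [0.62893872 0.06573019]
side cap 0.85 34 266.79411764705884 186.52941176470588 [0.63207623 0.07046133]
side cap 0.63 24 240.0 165.5 [0.62620243 0.21704536]
```

View pics/crop5.png

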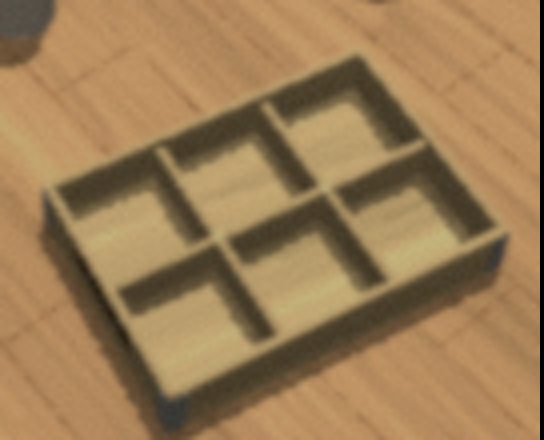

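Call:
send_rows(
  deltas=[
    {"angular":[0,0,0],"dp":[-24,1,0],"jaw":94},
    {"angular":[0,0,0],"dp":[-45,3,0],"jaw":94},
    {"angular":[0,0,0],"dp":[-55,3,0],"jaw":94},
    {"angular":[0,0,0],"dp":[-55,3,0],"jaw":94},
    {"angular":[0,0,0],"dp":[-55,3,0],"jaw":94},
    {"angular":[0,0,0],"dp":[-55,3,0],"jaw":94},
    {"angular":[0,0,0],"dp":[-55,3,0],"jaw":94},
    {"angular":[0,0,0],"dp":[-50,3,0],"jaw":94},
    {"angular":[0,0,0],"dp":[-35,2,0],"jaw":94},
    {"angular":[0,0,0],"dp":[-15,0,0],"jaw":94},
  ],
)

```text
t: 32.9
ee_pos: [0.4981, -0.0008, 0.3013]
eef_rot: [2.226, 2.216, 0.0]
ft_force: [0.5, 1.0, -0.2]
grip_width: 0.0936
gripper_force: 0.0
```

Call:
send_rows(
  deltas=[
    {"angular":[0,0,0],"dp":[0,0,0],"jaw":94},
    {"angular":[0,0,0],"dp":[0,0,20],"jaw":94},
    {"angular":[0,0,0],"dp":[0,0,40],"jaw":94},
    {"angular":[0,0,0],"dp":[0,0,40],"jaw":94},
    {"angular":[0,0,0],"dp":[0,0,20],"jaw":94},
    {"angular":[0,0,0],"dp":[0,0,0],"jaw":94},
    {"angular":[0,0,0],"dp":[0,0,0],"jaw":94},
    {"angular":[0,0,0],"dp":[0,0,0],"jaw":94},
    {"angular":[0,0,0],"dp":[0,0,0],"jaw":94},
    {"angular":[0,0,0],"dp":[0,0,0],"jaw":94},
  ],
  squeeze=40,
)

```text
t: 34.15
ee_pos: [0.4982, 0.0014, 0.1814]
eef_rot: [2.222, 2.22, 0.001]
ft_force: [0.1, 0.1, -0.9]
grip_width: 0.0941
gripper_force: 0.0
```

Run:
```python
from h import *
print(robot.observe()["ee_pos"])
for n in("top","side"):
    for o in jars(n): print(n,o)
```

```text
[0.49823234 0.00135251 0.18136019]
top (array([0.4802, 0.3527]), np.float64(0.49), 0.69)
top (array([0.4759, 0.2466]), np.float64(0.96), 0.84)
top (array([0.473 , 0.1213]), np.float64(0.93), 0.57)
side (array([0.4768, 0.2503]), np.float64(0.93), 0.59)
side (array([0.4755, 0.1255]), np.float64(0.87), 0.83)
side (array([0.4987, 0.0014]), np.float64(0.94), 0.69)
```

Jar3 is where it was; I descend 108 mm and grip.

Call:
send_rows(
  deltas=[
    {"angular":[0,0,0],"dp":[-1,0,20],"jaw":94},
    {"angular":[0,0,0],"dp":[0,0,35],"jaw":94},
    {"angular":[0,0,0],"dp":[0,0,35],"jaw":94},
    {"angular":[0,0,0],"dp":[0,0,18],"jaw":94},
    {"angular":[0,0,0],"dp":[0,0,0],"jaw":94},
    {"angular":[0,0,0],"dp":[0,0,0],"jaw":50},
    {"angular":[0,0,0],"dp":[0,0,0],"jaw":50},
    {"angular":[0,0,0],"dp":[0,0,0],"jaw":50},
    {"angular":[0,0,0],"dp":[0,0,0],"jaw":50},
    {"angular":[0,0,0],"dp":[0,0,0],"jaw":50},
  ],
  squeeze=40,
)

```text
t: 35.6
ee_pos: [0.4997, 0.0003, 0.0738]
eef_rot: [2.221, 2.219, 0.004]
ft_force: [2.1, 0.1, 5.8]
grip_width: 0.0644
gripper_force: 40.0
```

Call:
send_rows(
  deltas=[
    {"angular":[0,0,0],"dp":[0,0,0],"jaw":50},
    {"angular":[0,0,0],"dp":[0,0,0],"jaw":50},
    {"angular":[0,0,0],"dp":[0,0,-10],"jaw":50},
    {"angular":[0,0,0],"dp":[0,0,-25],"jaw":50},
    {"angular":[0,0,0],"dp":[0,0,-40],"jaw":50},
    {"angular":[0,0,0],"dp":[0,0,-40],"jaw":50},
    {"angular":[0,0,0],"dp":[0,0,-25],"jaw":50},
    {"angular":[0,0,0],"dp":[0,0,0],"jaw":50},
    {"angular":[0,0,0],"dp":[0,0,0],"jaw":50},
    {"angular":[0,0,0],"dp":[0,0,0],"jaw":50},
  ],
)

```text
t: 36.85
ee_pos: [0.4968, 0.0004, 0.2116]
eef_rot: [-2.221, -2.219, 0.004]
ft_force: [0.3, 1.0, -2.8]
grip_width: 0.0643
gripper_force: 40.0
```

Call:
send_rows(
  deltas=[
    {"angular":[0,0,0],"dp":[-15,4,0],"jaw":50},
    {"angular":[0,0,0],"dp":[-35,9,0],"jaw":50},
    {"angular":[0,0,0],"dp":[-45,11,0],"jaw":50},
    {"angular":[0,0,0],"dp":[-50,12,0],"jaw":50},
    {"angular":[0,0,0],"dp":[-50,12,0],"jaw":50},
    {"angular":[0,0,0],"dp":[-50,12,0],"jaw":50},
    {"angular":[0,0,0],"dp":[-45,11,0],"jaw":50},
    {"angular":[0,0,0],"dp":[-40,10,0],"jaw":50},
    {"angular":[0,0,0],"dp":[-20,6,0],"jaw":50},
    {"angular":[0,0,0],"dp":[-8,2,0],"jaw":50},
  ],
)

```text
t: 38.1
ee_pos: [0.5854, -0.3606, 0.2118]
eef_rot: [-2.225, -2.217, 0.003]
ft_force: [-0.4, -0.4, -2.0]
grip_width: 0.064
gripper_force: 40.0
```

Call:
send_rows(
  deltas=[
    {"angular":[0,0,0],"dp":[0,0,0],"jaw":50},
    {"angular":[0,0,0],"dp":[0,0,0],"jaw":50},
    {"angular":[0,0,0],"dp":[0,0,20],"jaw":50},
    {"angular":[0,0,0],"dp":[0,0,35],"jaw":50},
    {"angular":[0,0,0],"dp":[0,0,20],"jaw":50},
    {"angular":[0,0,0],"dp":[0,0,0],"jaw":50},
    {"angular":[0,0,0],"dp":[0,0,0],"jaw":50},
    {"angular":[0,0,0],"dp":[0,0,0],"jaw":50},
    {"angular":[0,0,0],"dp":[0,0,0],"jaw":50},
    {"angular":[0,0,0],"dp":[0,0,0],"jaw":50},
  ],
)

```text
t: 39.35
ee_pos: [0.5869, -0.3579, 0.1384]
eef_rot: [2.222, 2.22, 0.0]
ft_force: [-0.1, 0.4, -2.9]
grip_width: 0.0642
gripper_force: 40.0
```

Run:
```python
from h import *
print(robot.observe()["ee_pos"],robot.observe()["joint_positions"])
s=grab_frame("side");t=grab_frame("top")
cv2.imwrite("pics/crop6.png",np.hstack([cv2.resize(s[220:350,250:380],(400,400),interpolation=cv2.INTER_CUBIC),cv2.resize(t[150:275,290:415],(400,400),interpolation=cv2.INTER_CUBIC)]))
```

```text
[ 0.58690411 -0.35789391  0.13841801] [ 0.29845143  0.80273685  0.38393164  1.48740781 -0.3460702   0.91824825
  0.78661244]
```

View pics/crop6.png

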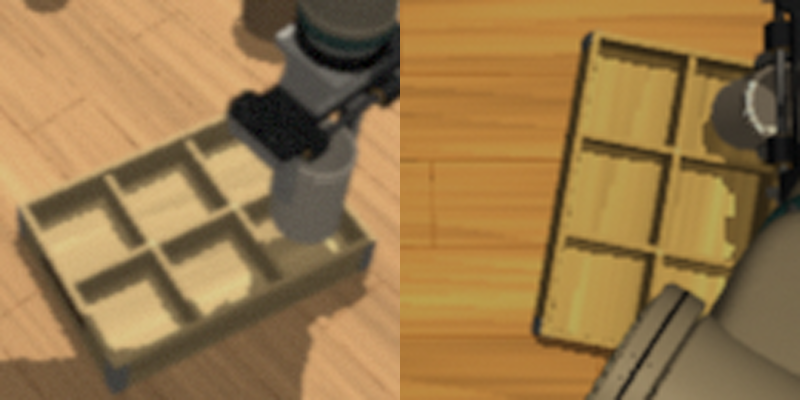

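Call:
send_rows(
  deltas=[
    {"angular":[0,0,0],"dp":[0,0,15],"jaw":50},
    {"angular":[0,0,0],"dp":[0,0,20],"jaw":50},
    {"angular":[0,0,0],"dp":[0,0,14],"jaw":50},
    {"angular":[0,0,0],"dp":[0,0,7],"jaw":50},
    {"angular":[0,0,0],"dp":[0,0,2],"jaw":50},
    {"angular":[0,0,0],"dp":[0,0,0],"jaw":50},
    {"angular":[0,0,0],"dp":[0,0,0],"jaw":50},
    {"angular":[0,0,0],"dp":[0,0,0],"jaw":50},
    {"angular":[0,0,0],"dp":[0,0,0],"jaw":50},
    {"angular":[0,0,0],"dp":[0,0,0],"jaw":50},
  ],
)

```text
t: 40.7
ee_pos: [0.5868, -0.3578, 0.08]
eef_rot: [2.222, 2.22, 0.0]
ft_force: [0.5, -0.7, -2.5]
grip_width: 0.0642
gripper_force: 40.0
```

Call:
send_rows(
  deltas=[
    {"angular":[0,0,0],"dp":[0,0,0.7],"jaw":50},
    {"angular":[0,0,0],"dp":[0,0,0],"jaw":50},
    {"angular":[0,0,0],"dp":[0,0,0],"jaw":80},
    {"angular":[0,0,0],"dp":[0,0,0],"jaw":80},
    {"angular":[0,0,0],"dp":[0,0,0],"jaw":80},
    {"angular":[0,0,0],"dp":[0,0,0],"jaw":80},
    {"angular":[0,0,0],"dp":[0,0,-15],"jaw":80},
    {"angular":[0,0,0],"dp":[0,0,-35],"jaw":80},
    {"angular":[0,0,0],"dp":[0,0,-50],"jaw":80},
    {"angular":[0,0,0],"dp":[0,0,-40],"jaw":94},
  ],
)

```text
t: 41.95
ee_pos: [0.5871, -0.3583, 0.2226]
eef_rot: [2.221, 2.218, 0.001]
ft_force: [0.8, 0.8, -0.1]
grip_width: 0.0867
gripper_force: 0.0
```

Run:
```python
from h import *
print(robot.observe()["ee_pos"])
for n in("top","side"):
    for o in jars(n): print(n,o)
```

```text
[ 0.58712429 -0.35831385  0.22256228]
top (array([0.4758, 0.2463]), np.float64(0.97), 0.86)
top (array([0.4742, 0.1227]), np.float64(0.97), 0.64)
top (array([ 0.585 , -0.3627]), np.float64(0.95), 0.87)
side (array([0.4772, 0.2503]), np.float64(0.92), 0.73)
side (array([0.475 , 0.1248]), np.float64(0.95), 0.97)
```

Call:
send_rows(
  deltas=[
    {"angular":[0,0,0],"dp":[25,-6,0],"jaw":94},
    {"angular":[0,0,0],"dp":[45,-11,0],"jaw":94},
    {"angular":[0,0,0],"dp":[58,-13,0],"jaw":94},
    {"angular":[0,0,0],"dp":[58,-13,0],"jaw":94},
    {"angular":[0,0,0],"dp":[58,-14,0],"jaw":94},
    {"angular":[0,0,0],"dp":[58,-14,0],"jaw":94},
    {"angular":[0,0,0],"dp":[58,-13,0],"jaw":94},
    {"angular":[0,0,0],"dp":[56,-13,0],"jaw":94},
    {"angular":[0,0,0],"dp":[45,-11,0],"jaw":94},
    {"angular":[0,0,0],"dp":[20,-4,0],"jaw":94},
  ],
)

```text
t: 43.4
ee_pos: [0.4729, 0.1264, 0.2181]
eef_rot: [-2.216, -2.224, 0.004]
ft_force: [-0.6, -0.9, 0.4]
grip_width: 0.0939
gripper_force: 0.0
```

Run:
```python
from h import *
print(robot.observe()["ee_pos"])
for n in ("side",):
    for o in jars(n): print(n,o)
```

```text
[0.4729418  0.12643301 0.21807361]
side (array([0.4762, 0.2485]), np.float64(0.85), 0.62)
side (array([0.4748, 0.1252]), np.float64(0.91), 0.75)
side (array([ 0.5957, -0.3494]), np.float64(0.81), 0.63)
```

Call:
send_rows(
  deltas=[
    {"angular":[0,0,0],"dp":[0,0,20],"jaw":94},
    {"angular":[0,0,0],"dp":[0,0,40],"jaw":94},
    {"angular":[0,0,0],"dp":[0,0,40],"jaw":94},
    {"angular":[0,0,0],"dp":[0,0,30],"jaw":94},
    {"angular":[0,0,0],"dp":[0,0,15],"jaw":94},
    {"angular":[0,0,0],"dp":[0,0,0],"jaw":94},
    {"angular":[0,0,0],"dp":[0,0,0],"jaw":94},
    {"angular":[0,0,0],"dp":[0,0,0],"jaw":50},
    {"angular":[0,0,0],"dp":[0,0,0],"jaw":50},
    {"angular":[0,0,0],"dp":[0,0,0],"jaw":50},
  ],
)

```text
t: 44.75
ee_pos: [0.4753, 0.1235, 0.0746]
eef_rot: [2.222, 2.221, 0.001]
ft_force: [-0.1, -0.1, 0.1]
grip_width: 0.0674
gripper_force: 0.0
```

Call:
send_rows(
  deltas=[
    {"angular":[0,0,0],"dp":[0,0,0],"jaw":50},
    {"angular":[0,0,0],"dp":[0,0,0],"jaw":50},
    {"angular":[0,0,0],"dp":[0,0,0],"jaw":50},
    {"angular":[0,0,0],"dp":[0,0,0],"jaw":50},
    {"angular":[0,0,0],"dp":[0,0,-15],"jaw":50},
    {"angular":[0,0,0],"dp":[0,0,-35],"jaw":50},
    {"angular":[0,0,0],"dp":[0,0,-40],"jaw":50},
    {"angular":[0,0,0],"dp":[0,0,-40],"jaw":50},
    {"angular":[0,0,0],"dp":[0,0,-10],"jaw":50},
    {"angular":[0,0,0],"dp":[0,0,0],"jaw":50},
  ],
)

```text
t: 46.0
ee_pos: [0.474, 0.1235, 0.2138]
eef_rot: [-2.221, -2.22, 0.002]
ft_force: [0.2, 0.9, -4.5]
grip_width: 0.064
gripper_force: 39.4
```

Call:
send_rows(
  deltas=[
    {"angular":[0,0,0],"dp":[-20,-3,0],"jaw":50},
    {"angular":[0,0,0],"dp":[-40,-6,0],"jaw":50},
    {"angular":[0,0,0],"dp":[-52,-8,0],"jaw":50},
    {"angular":[0,0,0],"dp":[-56,-8,0],"jaw":50},
    {"angular":[0,0,0],"dp":[-56,-8,0],"jaw":50},
    {"angular":[0,0,0],"dp":[-56,-8,0],"jaw":50},
    {"angular":[0,0,0],"dp":[-56,-8,0],"jaw":50},
    {"angular":[0,0,0],"dp":[-52,-7,0],"jaw":50},
    {"angular":[0,0,0],"dp":[-40,-6,0],"jaw":50},
    {"angular":[0,0,0],"dp":[-19,-2,0],"jaw":50},
  ],
)

```text
t: 47.25
ee_pos: [0.4071, -0.3269, 0.2126]
eef_rot: [-2.226, -2.213, 0.004]
ft_force: [-0.2, 0.3, -4.4]
grip_width: 0.0639
gripper_force: 39.4
```

Call:
send_rows(
  deltas=[
    {"angular":[0,0,0],"dp":[0,0,0],"jaw":50},
    {"angular":[0,0,0],"dp":[0,0,0],"jaw":50},
    {"angular":[0,0,0],"dp":[0,0,20],"jaw":50},
    {"angular":[0,0,0],"dp":[0,0,35],"jaw":50},
    {"angular":[0,0,0],"dp":[0,0,15],"jaw":50},
    {"angular":[0,0,0],"dp":[0,0,0],"jaw":50},
    {"angular":[0,0,0],"dp":[0,0,0],"jaw":50},
    {"angular":[0,0,0],"dp":[0,0,0],"jaw":50},
    {"angular":[0,0,0],"dp":[0,0,0],"jaw":50},
    {"angular":[0,0,0],"dp":[0,0,0],"jaw":50},
  ],
)

```text
t: 48.5
ee_pos: [0.4109, -0.3237, 0.1446]
eef_rot: [2.222, 2.22, 0.0]
ft_force: [-0.4, -0.7, -3.2]
grip_width: 0.0634
gripper_force: 39.4
```

Position is good. Descend 64 and release.

Call:
send_rows(
  deltas=[
    {"angular":[0,0,0],"dp":[0,-1,15],"jaw":50},
    {"angular":[0,0,0],"dp":[0,0,22],"jaw":50},
    {"angular":[0,0,0],"dp":[0,0,16],"jaw":50},
    {"angular":[0,0,0],"dp":[0,0,8],"jaw":50},
    {"angular":[0,0,0],"dp":[0,0,2.5],"jaw":50},
    {"angular":[0,0,0],"dp":[0,0,0],"jaw":50},
    {"angular":[0,0,0],"dp":[0,0,0],"jaw":50},
    {"angular":[0,0,0],"dp":[0,0,0],"jaw":50},
    {"angular":[0,0,0],"dp":[0,0,0.5],"jaw":50},
    {"angular":[0,0,0],"dp":[0,0,0],"jaw":50},
  ],
)

```text
t: 49.75
ee_pos: [0.41, -0.3238, 0.0807]
eef_rot: [2.222, 2.22, 0.0]
ft_force: [0.4, 0.8, 2.2]
grip_width: 0.0636
gripper_force: 39.4
```

Call:
send_rows(
  deltas=[
    {"angular":[0,0,0],"dp":[0,0,0],"jaw":80},
    {"angular":[0,0,0],"dp":[0,0,0],"jaw":80},
    {"angular":[0,0,0],"dp":[0,0,0],"jaw":80},
    {"angular":[0,0,0],"dp":[0,0,0],"jaw":80},
    {"angular":[0,0,0],"dp":[0,0,-15],"jaw":80},
    {"angular":[0,0,0],"dp":[0,0,-35],"jaw":80},
    {"angular":[0,0,0],"dp":[0,0,-50],"jaw":80},
    {"angular":[0,0,0],"dp":[0,0,-40],"jaw":94},
    {"angular":[0,0,0],"dp":[0,0,0],"jaw":94},
    {"angular":[0,0,0],"dp":[0,0,0],"jaw":94},
  ],
)

```text
t: 51.0
ee_pos: [0.4096, -0.3232, 0.2204]
eef_rot: [-2.222, -2.221, -0.001]
ft_force: [0.3, -0.0, 0.1]
grip_width: 0.094
gripper_force: 0.0
```

Run:
```python
from h import *
print(robot.observe()["ee_pos"])
for n in("top","side"):
    for o in jars(n): print(n,o)
```

```text
[ 0.40955305 -0.32315704  0.22037066]
top (array([ 0.4055, -0.3291]), np.float64(0.89), 0.66)
top (array([ 0.5858, -0.362 ]), np.float64(0.95), 0.67)
side (array([0.4754, 0.2472]), np.float64(0.94), 0.72)
side (array([ 0.4122, -0.3193]), np.float64(0.88), 0.74)
side (array([ 0.5915, -0.354 ]), np.float64(0.87), 0.92)
```

Call:
send_rows(
  deltas=[
    {"angular":[0,0,0],"dp":[25,3,0],"jaw":94},
    {"angular":[0,0,0],"dp":[45,5,0],"jaw":94},
    {"angular":[0,0,0],"dp":[55,6,0],"jaw":94},
    {"angular":[0,0,0],"dp":[58,7,0],"jaw":94},
    {"angular":[0,0,0],"dp":[58,7,0],"jaw":94},
    {"angular":[0,0,0],"dp":[58,7,0],"jaw":94},
    {"angular":[0,0,0],"dp":[58,7,0],"jaw":94},
    {"angular":[0,0,0],"dp":[58,7,0],"jaw":94},
    {"angular":[0,0,0],"dp":[58,7,0],"jaw":94},
    {"angular":[0,0,0],"dp":[50,6,0],"jaw":94},
  ],
)

```text
t: 52.45
ee_pos: [0.4718, 0.2016, 0.2195]
eef_rot: [-2.221, -2.222, 0.002]
ft_force: [0.2, -0.2, 0.5]
grip_width: 0.0941
gripper_force: 0.0
```

Call:
send_rows(
  deltas=[
    {"angular":[0,0,0],"dp":[32,3,0],"jaw":94},
    {"angular":[0,0,0],"dp":[14,1,0],"jaw":94},
    {"angular":[0,0,0],"dp":[0,0,0],"jaw":94},
    {"angular":[0,0,0],"dp":[0,0,0],"jaw":94},
    {"angular":[0,0,0],"dp":[0,0,20],"jaw":94},
    {"angular":[0,0,0],"dp":[0,0,30],"jaw":94},
    {"angular":[0,0,0],"dp":[0,0,0],"jaw":94},
    {"angular":[0,0,0],"dp":[0,0,0],"jaw":94},
    {"angular":[0,0,0],"dp":[0,0,0],"jaw":94},
    {"angular":[0,0,0],"dp":[0,0,0],"jaw":94},
  ],
)

```text
t: 53.7
ee_pos: [0.4767, 0.2455, 0.1711]
eef_rot: [2.222, 2.22, 0.002]
ft_force: [-0.1, -0.0, -1.0]
grip_width: 0.0943
gripper_force: 0.0
```

Run:
```python
from h import *
print(robot.observe()["ee_pos"])
for n in("top","side"):
    for o in jars(n): print(n,o)
```

```text
[0.47667141 0.24549709 0.17107226]
top (array([0.4758, 0.2241]), np.float64(0.42), 0.58)
top (array([ 0.4068, -0.327 ]), np.float64(0.92), 0.75)
top (array([ 0.5859, -0.3623]), np.float64(0.95), 0.87)
side (array([0.4772, 0.2486]), np.float64(0.88), 0.79)
side (array([ 0.4125, -0.3209]), np.float64(0.9), 0.79)
side (array([ 0.5913, -0.354 ]), np.float64(0.86), 0.62)
```

Call:
send_rows(
  deltas=[
    {"angular":[0,0,0],"dp":[0,0,20],"jaw":94},
    {"angular":[0,0,0],"dp":[0,0,35],"jaw":94},
    {"angular":[0,0,0],"dp":[0,0,27],"jaw":94},
    {"angular":[0,0,0],"dp":[0,0,15],"jaw":94},
    {"angular":[0,0,0],"dp":[0,0,0],"jaw":94},
    {"angular":[0,0,0],"dp":[0,0,0],"jaw":50},
    {"angular":[0,0,0],"dp":[0,0,0],"jaw":50},
    {"angular":[0,0,0],"dp":[0,0,0],"jaw":50},
    {"angular":[0,0,0],"dp":[0,0,0],"jaw":50},
    {"angular":[0,0,0],"dp":[0,0,0],"jaw":50},
  ],
)

```text
t: 55.15
ee_pos: [0.4775, 0.2456, 0.0739]
eef_rot: [2.222, 2.219, 0.004]
ft_force: [1.7, 0.7, 4.4]
grip_width: 0.0628
gripper_force: 39.8
```

Call:
send_rows(
  deltas=[
    {"angular":[0,0,0],"dp":[0,0,0],"jaw":50},
    {"angular":[0,0,0],"dp":[0,0,0],"jaw":50},
    {"angular":[0,0,0],"dp":[0,0,-15],"jaw":50},
    {"angular":[0,0,0],"dp":[0,0,-35],"jaw":50},
    {"angular":[0,0,0],"dp":[0,0,-40],"jaw":50},
    {"angular":[0,0,0],"dp":[0,0,-40],"jaw":50},
    {"angular":[0,0,0],"dp":[0,0,-10],"jaw":50},
    {"angular":[0,0,0],"dp":[0,0,0],"jaw":50},
    {"angular":[0,0,0],"dp":[0,0,0],"jaw":50},
    {"angular":[0,0,0],"dp":[0,0,0],"jaw":50},
  ],
)

```text
t: 56.4
ee_pos: [0.4754, 0.2449, 0.2118]
eef_rot: [-2.222, -2.22, 0.005]
ft_force: [0.7, 0.2, -2.7]
grip_width: 0.0622
gripper_force: 39.8
```

Call:
send_rows(
  deltas=[
    {"angular":[0,0,0],"dp":[-20,-2,0],"jaw":50},
    {"angular":[0,0,0],"dp":[-40,-4,0],"jaw":50},
    {"angular":[0,0,0],"dp":[-55,-6,0],"jaw":50},
    {"angular":[0,0,0],"dp":[-60,-6,0],"jaw":50},
    {"angular":[0,0,0],"dp":[-60,-6,0],"jaw":50},
    {"angular":[0,0,0],"dp":[-60,-6,0],"jaw":50},
    {"angular":[0,0,0],"dp":[-60,-6,0],"jaw":50},
    {"angular":[0,0,0],"dp":[-60,-6,0],"jaw":50},
    {"angular":[0,0,0],"dp":[-45,-5,0],"jaw":50},
    {"angular":[0,0,0],"dp":[-20,-2,0],"jaw":50},
  ],
)

```text
t: 57.65
ee_pos: [0.4243, -0.2389, 0.2133]
eef_rot: [2.229, 2.213, -0.003]
ft_force: [-0.6, 0.1, -3.1]
grip_width: 0.0625
gripper_force: 39.8
```

Call:
send_rows(
  deltas=[
    {"angular":[0,0,0],"dp":[0,0,0],"jaw":50},
    {"angular":[0,0,0],"dp":[0,0,0],"jaw":50},
    {"angular":[0,0,0],"dp":[0,0,20],"jaw":50},
    {"angular":[0,0,0],"dp":[0,0,35],"jaw":50},
    {"angular":[0,0,0],"dp":[0,0,12],"jaw":50},
    {"angular":[0,0,0],"dp":[0,0,0],"jaw":50},
    {"angular":[0,0,0],"dp":[0,0,0],"jaw":50},
    {"angular":[0,0,0],"dp":[0,0,0],"jaw":50},
    {"angular":[0,0,0],"dp":[0,0,0],"jaw":50},
    {"angular":[0,0,0],"dp":[0,0,0],"jaw":50},
  ],
)

```text
t: 58.9
ee_pos: [0.427, -0.2347, 0.1466]
eef_rot: [2.222, 2.22, 0.0]
ft_force: [0.4, 0.7, -3.6]
grip_width: 0.0625
gripper_force: 39.8
```

Target z 0.0795: descend 67.

Call:
send_rows(
  deltas=[
    {"angular":[0,0,0],"dp":[0,0,15],"jaw":50},
    {"angular":[0,0,0],"dp":[0,0,24],"jaw":50},
    {"angular":[0,0,0],"dp":[0,0,16],"jaw":50},
    {"angular":[0,0,0],"dp":[0,0,8],"jaw":50},
    {"angular":[0,0,0],"dp":[0,0,3],"jaw":50},
    {"angular":[0,0,0],"dp":[0,0,0.5],"jaw":50},
    {"angular":[0,0,0],"dp":[0,0,0],"jaw":50},
    {"angular":[0,0,0],"dp":[0,0,0],"jaw":50},
    {"angular":[0,0,0],"dp":[0,0,0],"jaw":50},
    {"angular":[0,0,0],"dp":[0,0,0],"jaw":50},
  ],
)

```text
t: 60.15
ee_pos: [0.4271, -0.2347, 0.0799]
eef_rot: [2.222, 2.22, 0.0]
ft_force: [0.8, 0.2, -1.0]
grip_width: 0.0622
gripper_force: 39.8
```

Call:
send_rows(
  deltas=[
    {"angular":[0,0,0],"dp":[0,0,0.5],"jaw":50},
    {"angular":[0,0,0],"dp":[0,0,0],"jaw":80},
    {"angular":[0,0,0],"dp":[0,0,0],"jaw":80},
    {"angular":[0,0,0],"dp":[0,0,0],"jaw":80},
    {"angular":[0,0,0],"dp":[0,0,0],"jaw":80},
    {"angular":[0,0,0],"dp":[0,0,-15],"jaw":80},
    {"angular":[0,0,0],"dp":[0,0,-35],"jaw":80},
    {"angular":[0,0,0],"dp":[0,0,-50],"jaw":80},
    {"angular":[0,0,0],"dp":[0,0,-40],"jaw":94},
    {"angular":[0,0,0],"dp":[0,0,0],"jaw":94},
  ],
)

```text
t: 61.4
ee_pos: [0.4286, -0.2357, 0.2227]
eef_rot: [2.218, 2.216, 0.004]
ft_force: [-0.2, 1.7, -0.7]
grip_width: 0.0933
gripper_force: 0.0
```

Run:
```python
from h import *
print(robot.observe()["ee_pos"])
for n in("top","side"):
    for o in jars(n): print(n,o)
# bottle silhouette fit
from scipy.optimize import minimize
prof=[(0,.028),(.095,.028),(.11,.015),(.128,.015)]
for n in("top","side"):
    C=cam(n)
    for d in outline_of("bottle1",n):
        m=d["region"].astype(np.uint8);ys,xs=np.nonzero(m)
        a=np.linspace(0,2*np.pi,32)
        def mask(q):
            k=np.zeros((384,512),np.uint8)
            for i in range(3):
                P=[proj(C,(q[0]+r*np.cos(t),q[1]+r*np.sin(t),z)) for z,r in prof[i:i+2] for t in a]
                cv2.fillPoly(k,[cv2.convexHull((np.array(P)*16).astype(np.int32))],1,shift=4)
            return k
        f=lambda q:-np.logical_and(mask(q),m).sum()/np.logical_or(mask(q),m).sum()
        x0=onplane(C,(xs.mean(),ys.mean()),.06)[:2]
        r=minimize(f,x0,method="Nelder-Mead",options=dict(initial_simplex=[x0,x0+[.01,0],x0+[0,.01]],xatol=3e-4))
        print(n,"bottle",np.round(r.x,4),round(-r.fun,2),d["confidence"])
```

```text
[ 0.42857278 -0.23570362  0.22274099]
top (array([ 0.425 , -0.2354]), np.float64(0.9), 0.83)
top (array([ 0.586 , -0.3627]), np.float64(0.93), 0.94)
side (array([ 0.4293, -0.2301]), np.float64(0.86), 0.71)
side (array([ 0.4126, -0.3194]), np.float64(0.88), 0.93)
side (array([ 0.5915, -0.3537]), np.float64(0.86), 0.61)
top bottle [0.6283 0.0661] 0.94 0.77
top bottle [0.6219 0.2146] 0.9 0.62
top bottle [0.4746 0.3863] 0.56 0.41
side bottle [0.6252 0.2138] 0.78 0.86
side bottle [ 0.5156 -0.3276] 0.17 0.62
```

Call:
send_rows(
  deltas=[
    {"angular":[0,0,0],"dp":[20,13,0],"jaw":94},
    {"angular":[0,0,0],"dp":[40,26,0],"jaw":94},
    {"angular":[0,0,0],"dp":[45,30,0],"jaw":94},
    {"angular":[0,0,0],"dp":[48,32,0],"jaw":94},
    {"angular":[0,0,0],"dp":[48,32,0],"jaw":94},
    {"angular":[0,0,0],"dp":[45,30,0],"jaw":94},
    {"angular":[0,0,0],"dp":[35,24,0],"jaw":94},
    {"angular":[0,0,0],"dp":[20,13,0],"jaw":94},
    {"angular":[0,0,0],"dp":[0,0,0],"jaw":94},
    {"angular":[0,0,0],"dp":[0,0,0],"jaw":94},
  ],
)

```text
t: 62.95
ee_pos: [0.6261, 0.0644, 0.2186]
eef_rot: [-2.224, -2.218, 0.004]
ft_force: [-0.4, -0.7, 0.3]
grip_width: 0.0944
gripper_force: 0.0
```

Call:
send_rows(
  deltas=[
    {"angular":[0,0,0],"dp":[0,0,20],"jaw":94},
    {"angular":[0,0,0],"dp":[0,0,40],"jaw":94},
    {"angular":[0,0,0],"dp":[0,0,40],"jaw":94},
    {"angular":[0,0,0],"dp":[0,0,30],"jaw":94},
    {"angular":[0,0,0],"dp":[0,0,15],"jaw":94},
    {"angular":[0,0,0],"dp":[0,0,0],"jaw":94},
    {"angular":[0,0,0],"dp":[0,0,0],"jaw":94},
    {"angular":[0,0,0],"dp":[0,0,0],"jaw":40},
    {"angular":[0,0,0],"dp":[0,0,0],"jaw":40},
    {"angular":[0,0,0],"dp":[0,0,0],"jaw":40},
  ],
  squeeze=25,
)

```text
t: 64.2
ee_pos: [0.6273, 0.0664, 0.0746]
eef_rot: [2.222, 2.221, 0.001]
ft_force: [-0.4, -0.5, 0.0]
grip_width: 0.0673
gripper_force: 0.0
```

Call:
send_rows(
  deltas=[
    {"angular":[0,0,0],"dp":[0,0,0],"jaw":40},
    {"angular":[0,0,0],"dp":[0,0,0],"jaw":40},
    {"angular":[0,0,0],"dp":[0,0,0],"jaw":40},
    {"angular":[0,0,0],"dp":[0,0,0],"jaw":40},
    {"angular":[0,0,0],"dp":[0,0,0],"jaw":40},
    {"angular":[0,0,0],"dp":[0,0,0],"jaw":40},
    {"angular":[0,0,0],"dp":[0,0,0],"jaw":40},
    {"angular":[0,0,0],"dp":[0,0,0],"jaw":40},
    {"angular":[0,0,0],"dp":[0,0,0],"jaw":40},
    {"angular":[0,0,0],"dp":[0,0,0],"jaw":40},
  ],
)

```text
t: 65.45
ee_pos: [0.6278, 0.0662, 0.0746]
eef_rot: [2.222, 2.22, 0.002]
ft_force: [4.1, 0.3, 5.3]
grip_width: 0.0561
gripper_force: 24.9
```

Call:
send_rows(
  deltas=[
    {"angular":[0,0,0],"dp":[0,0,-15],"jaw":40},
    {"angular":[0,0,0],"dp":[0,0,-35],"jaw":40},
    {"angular":[0,0,0],"dp":[0,0,-40],"jaw":40},
    {"angular":[0,0,0],"dp":[0,0,-40],"jaw":40},
    {"angular":[0,0,0],"dp":[0,0,-10],"jaw":40},
    {"angular":[0,0,0],"dp":[0,0,0],"jaw":40},
    {"angular":[0,0,0],"dp":[-20,-2,0],"jaw":40},
    {"angular":[0,0,0],"dp":[-40,-3,0],"jaw":40},
    {"angular":[0,0,0],"dp":[-50,-4,0],"jaw":40},
    {"angular":[0,0,0],"dp":[-55,-4,0],"jaw":40},
  ],
)

```text
t: 66.7
ee_pos: [0.6121, -0.1012, 0.2124]
eef_rot: [-2.221, -2.219, 0.004]
ft_force: [1.2, -0.2, 0.1]
grip_width: 0.0559
gripper_force: 24.9
```

Call:
send_rows(
  deltas=[
    {"angular":[0,0,0],"dp":[-55,-4,0],"jaw":40},
    {"angular":[0,0,0],"dp":[-50,-4,0],"jaw":40},
    {"angular":[0,0,0],"dp":[-40,-2,0],"jaw":40},
    {"angular":[0,0,0],"dp":[-25,-1,0],"jaw":40},
    {"angular":[0,0,0],"dp":[0,0,0],"jaw":40},
    {"angular":[0,0,0],"dp":[0,0,0],"jaw":40},
    {"angular":[0,0,0],"dp":[0,0,20],"jaw":40},
    {"angular":[0,0,0],"dp":[0,0,35],"jaw":40},
    {"angular":[0,0,0],"dp":[0,0,12],"jaw":40},
    {"angular":[0,0,0],"dp":[0,0,0],"jaw":40},
  ],
)

```text
t: 67.95
ee_pos: [0.6027, -0.2674, 0.1466]
eef_rot: [-2.219, -2.221, 0.001]
ft_force: [0.0, -0.4, -0.6]
grip_width: 0.0558
gripper_force: 24.9
```

Call:
send_rows(
  deltas=[
    {"angular":[0,0,0],"dp":[0,0,0],"jaw":40},
    {"angular":[0,0,0],"dp":[0,0,0],"jaw":40},
    {"angular":[0,0,0],"dp":[0,0,0],"jaw":40},
    {"angular":[0,0,0],"dp":[0,0,0],"jaw":40},
    {"angular":[0,0,0],"dp":[0,0,0],"jaw":40},
    {"angular":[0,0,0],"dp":[0,0,0],"jaw":40},
    {"angular":[0,0,0],"dp":[0,0,0],"jaw":40},
    {"angular":[0,0,0],"dp":[0,0,0],"jaw":40},
    {"angular":[0,0,0],"dp":[0,0,0],"jaw":40},
    {"angular":[0,0,0],"dp":[0,0,0],"jaw":40},
  ],
)

```text
t: 69.2
ee_pos: [0.6028, -0.2688, 0.1472]
eef_rot: [-2.222, -2.22, 0.0]
ft_force: [-0.7, -0.8, -1.3]
grip_width: 0.0564
gripper_force: 24.9
```

Call:
send_rows(
  deltas=[
    {"angular":[0,0,0],"dp":[0,0,15],"jaw":40},
    {"angular":[0,0,0],"dp":[0,0,24],"jaw":40},
    {"angular":[0,0,0],"dp":[0,0,16],"jaw":40},
    {"angular":[0,0,0],"dp":[0,0,8],"jaw":40},
    {"angular":[0,0,0],"dp":[0,0,3],"jaw":40},
    {"angular":[0,0,0],"dp":[0,0,0.5],"jaw":40},
    {"angular":[0,0,0],"dp":[0,0,0],"jaw":40},
    {"angular":[0,0,0],"dp":[0,0,0],"jaw":40},
    {"angular":[0,0,0],"dp":[0,0,0],"jaw":40},
    {"angular":[0,0,0],"dp":[0,0,0],"jaw":40},
  ],
)

```text
t: 70.45
ee_pos: [0.6029, -0.2688, 0.0809]
eef_rot: [2.222, 2.22, 0.0]
ft_force: [-0.7, -0.4, -1.1]
grip_width: 0.0557
gripper_force: 24.9
```

Call:
send_rows(
  deltas=[
    {"angular":[0,0,0],"dp":[0,0,0],"jaw":40},
    {"angular":[0,0,0],"dp":[0,0,0],"jaw":72},
    {"angular":[0,0,0],"dp":[0,0,0],"jaw":72},
    {"angular":[0,0,0],"dp":[0,0,0],"jaw":72},
    {"angular":[0,0,0],"dp":[0,0,0],"jaw":72},
    {"angular":[0,0,0],"dp":[0,0,-15],"jaw":72},
    {"angular":[0,0,0],"dp":[0,0,-35],"jaw":72},
    {"angular":[0,0,0],"dp":[0,0,-50],"jaw":72},
    {"angular":[0,0,0],"dp":[0,0,-40],"jaw":94},
    {"angular":[0,0,0],"dp":[0,0,0],"jaw":94},
  ],
)

```text
t: 71.7
ee_pos: [0.6048, -0.2703, 0.2257]
eef_rot: [2.217, 2.215, 0.005]
ft_force: [-0.0, -0.4, 0.4]
grip_width: 0.0889
gripper_force: 0.0
```

Call:
send_rows(
  deltas=[
    {"angular":[0,0,0],"dp":[25,1,0],"jaw":94},
    {"angular":[0,0,0],"dp":[45,2,0],"jaw":94},
    {"angular":[0,0,0],"dp":[58,2,0],"jaw":94},
    {"angular":[0,0,0],"dp":[58,3,0],"jaw":94},
    {"angular":[0,0,0],"dp":[58,3,0],"jaw":94},
    {"angular":[0,0,0],"dp":[58,3,0],"jaw":94},
    {"angular":[0,0,0],"dp":[58,3,0],"jaw":94},
    {"angular":[0,0,0],"dp":[55,2,0],"jaw":94},
    {"angular":[0,0,0],"dp":[45,1,0],"jaw":94},
    {"angular":[0,0,0],"dp":[22,0,0],"jaw":94},
  ],
)

```text
t: 72.95
ee_pos: [0.6221, 0.2165, 0.2199]
eef_rot: [-2.217, -2.224, 0.001]
ft_force: [0.4, -0.6, 0.2]
grip_width: 0.0938
gripper_force: 0.0
```

Run:
```python
from h import *
print(robot.observe()["ee_pos"])
for n in("top","side"):
    grab_frame(n)
    for d in recognise("bottle1",n): print(n,np.round(d["position"],3),round(d["confidence"],2))
    for d in recognise("brush_grip",n): print(n,"br",np.round(d["position"],3),round(d["confidence"],2))
```

```text
[0.62206489 0.2164905  0.21985198]
top [0.614 0.197 0.101] 0.66
top [ 0.6   -0.258  0.102] 0.64
top br [0.445 0.478 0.083] 0.88
side [ 0.59  -0.281  0.094] 0.66
side [0.612 0.198 0.075] 0.63
side br [0.442 0.478 0.077] 0.98
side br [0.366 0.371 0.083] 0.61
side br [0.469 0.36  0.154] 0.57
```

Call:
send_rows(
  deltas=[
    {"angular":[0,0,0],"dp":[0,0,20],"jaw":94},
    {"angular":[0,0,0],"dp":[0,0,40],"jaw":94},
    {"angular":[0,0,0],"dp":[0,0,40],"jaw":94},
    {"angular":[0,0,0],"dp":[0,0,30],"jaw":94},
    {"angular":[0,0,0],"dp":[0,0,15],"jaw":94},
    {"angular":[0,0,0],"dp":[0,0,0],"jaw":94},
    {"angular":[0,0,0],"dp":[0,0,0],"jaw":94},
    {"angular":[0,0,0],"dp":[0,0,0],"jaw":40},
    {"angular":[0,0,0],"dp":[0,0,0],"jaw":40},
    {"angular":[0,0,0],"dp":[0,0,0],"jaw":40},
  ],
)

```text
t: 74.5
ee_pos: [0.6233, 0.2134, 0.0762]
eef_rot: [2.222, 2.221, 0.001]
ft_force: [-0.1, -0.6, 0.3]
grip_width: 0.0672
gripper_force: 0.0
```

Call:
send_rows(
  deltas=[
    {"angular":[0,0,0],"dp":[0,0,0],"jaw":40},
    {"angular":[0,0,0],"dp":[0,0,0],"jaw":40},
    {"angular":[0,0,0],"dp":[0,0,0],"jaw":40},
    {"angular":[0,0,0],"dp":[0,0,0],"jaw":40},
    {"angular":[0,0,0],"dp":[0,0,-15],"jaw":40},
    {"angular":[0,0,0],"dp":[0,0,-35],"jaw":40},
    {"angular":[0,0,0],"dp":[0,0,-45],"jaw":40},
    {"angular":[0,0,0],"dp":[0,0,-45],"jaw":40},
    {"angular":[0,0,0],"dp":[0,0,-30],"jaw":40},
    {"angular":[0,0,0],"dp":[0,0,0],"jaw":40},
  ],
)

```text
t: 75.75
ee_pos: [0.6242, 0.2133, 0.2486]
eef_rot: [2.221, 2.219, 0.007]
ft_force: [-0.5, -0.9, -2.8]
grip_width: 0.0557
gripper_force: 25.0
```

Call:
send_rows(
  deltas=[
    {"angular":[0,0,0],"dp":[-20,-5,0],"jaw":40},
    {"angular":[0,0,0],"dp":[-40,-9,0],"jaw":40},
    {"angular":[0,0,0],"dp":[-52,-12,0],"jaw":40},
    {"angular":[0,0,0],"dp":[-58,-14,0],"jaw":40},
    {"angular":[0,0,0],"dp":[-58,-14,0],"jaw":40},
    {"angular":[0,0,0],"dp":[-58,-14,0],"jaw":40},
    {"angular":[0,0,0],"dp":[-58,-14,0],"jaw":40},
    {"angular":[0,0,0],"dp":[-56,-13,0],"jaw":40},
    {"angular":[0,0,0],"dp":[-45,-10,0],"jaw":40},
    {"angular":[0,0,0],"dp":[-20,-4,0],"jaw":40},
  ],
)

```text
t: 77.0
ee_pos: [0.5095, -0.2557, 0.2441]
eef_rot: [-2.227, -2.212, 0.006]
ft_force: [0.7, 0.5, -1.9]
grip_width: 0.0559
gripper_force: 25.0
```

Call:
send_rows(
  deltas=[
    {"angular":[0,0,0],"dp":[0,0,0],"jaw":40},
    {"angular":[0,0,0],"dp":[0,0,0],"jaw":40},
    {"angular":[0,0,0],"dp":[0,0,20],"jaw":40},
    {"angular":[0,0,0],"dp":[0,0,40],"jaw":40},
    {"angular":[0,0,0],"dp":[0,0,20],"jaw":40},
    {"angular":[0,0,0],"dp":[0,0,0],"jaw":40},
    {"angular":[0,0,0],"dp":[0,0,0],"jaw":40},
    {"angular":[0,0,0],"dp":[0,0,0],"jaw":40},
    {"angular":[0,0,0],"dp":[0,0,0],"jaw":40},
    {"angular":[0,0,0],"dp":[0,0,0],"jaw":40},
  ],
)

```text
t: 78.25
ee_pos: [0.514, -0.2517, 0.1662]
eef_rot: [2.222, 2.22, 0.001]
ft_force: [0.4, 0.9, -2.0]
grip_width: 0.0557
gripper_force: 25.0
```

Run:
```python
from h import *
print(robot.observe()["ee_pos"])
s=grab_frame("side");t=grab_frame("top")
cv2.imwrite("pics/crop7.png",np.hstack([cv2.resize(s[200:350,240:390],(400,400),interpolation=cv2.INTER_CUBIC),cv2.resize(t[150:275,290:415],(400,400),interpolation=cv2.INTER_CUBIC)]))
```

```text
[ 0.5140111  -0.25174609  0.1661628 ]
```

View pics/crop7.png

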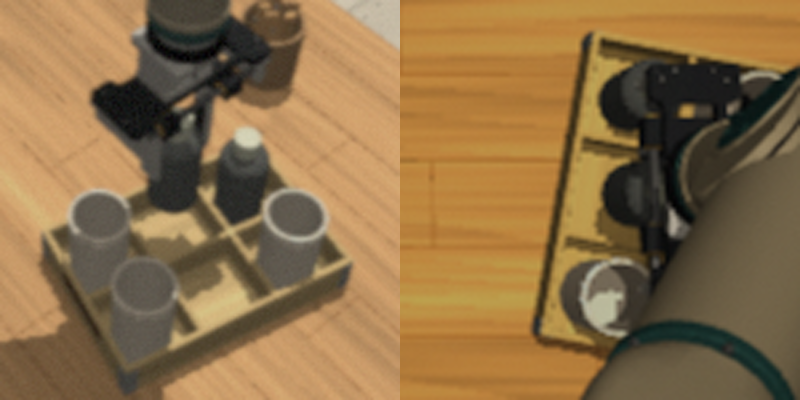

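The bottle hangs over the middle cell; both jars in cells 4 and 5, jar in cell 1 and the bottle in cell 0 all stand upright. I lower it.

Call:
send_rows(
  deltas=[
    {"angular":[0,0,0],"dp":[0,0,20],"jaw":40},
    {"angular":[0,0,0],"dp":[0,0,30],"jaw":40},
    {"angular":[0,0,0],"dp":[0,0,20],"jaw":40},
    {"angular":[0,0,0],"dp":[0,0,10],"jaw":40},
    {"angular":[0,0,0],"dp":[0,0,3.5],"jaw":40},
    {"angular":[0,0,0],"dp":[0,0,0.5],"jaw":40},
    {"angular":[0,0,0],"dp":[0,0,0],"jaw":40},
    {"angular":[0,0,0],"dp":[0,0,0],"jaw":40},
    {"angular":[0,0,0],"dp":[0,0,0],"jaw":40},
    {"angular":[0,0,0],"dp":[0,0,0],"jaw":40},
  ],
)

```text
t: 79.6
ee_pos: [0.5139, -0.2517, 0.0819]
eef_rot: [2.222, 2.22, 0.0]
ft_force: [0.7, 0.3, -0.8]
grip_width: 0.0557
gripper_force: 25.0
```

Call:
send_rows(
  deltas=[
    {"angular":[0,0,0],"dp":[0,0,0.5],"jaw":40},
    {"angular":[0,0,0],"dp":[0,0,0],"jaw":70},
    {"angular":[0,0,0],"dp":[0,0,0],"jaw":70},
    {"angular":[0,0,0],"dp":[0,0,0],"jaw":70},
    {"angular":[0,0,0],"dp":[0,0,0],"jaw":70},
    {"angular":[0,0,0],"dp":[0,0,-15],"jaw":70},
    {"angular":[0,0,0],"dp":[0,0,-35],"jaw":70},
    {"angular":[0,0,0],"dp":[0,0,-50],"jaw":70},
    {"angular":[0,0,0],"dp":[0,0,-50],"jaw":70},
    {"angular":[0,0,0],"dp":[0,0,-20],"jaw":70},
  ],
)

```text
t: 80.85
ee_pos: [0.5149, -0.2528, 0.2555]
eef_rot: [2.219, 2.216, 0.003]
ft_force: [1.2, -0.7, -1.2]
grip_width: 0.0696
gripper_force: 0.0
```

Call:
send_rows(
  deltas=[
    {"angular":[0,0,0],"dp":[40,0,0],"jaw":70},
    {"angular":[0,0,0],"dp":[50,0,0],"jaw":70},
    {"angular":[0,0,0],"dp":[50,0,0],"jaw":70},
    {"angular":[0,0,0],"dp":[50,0,0],"jaw":70},
    {"angular":[0,0,0],"dp":[40,0,0],"jaw":70},
    {"angular":[0,0,0],"dp":[20,0,0],"jaw":70},
    {"angular":[0,0,0],"dp":[0,0,0],"jaw":70},
    {"angular":[0,0,0],"dp":[0,0,0],"jaw":70},
    {"angular":[0,0,0],"dp":[0,0,0],"jaw":70},
    {"angular":[0,0,0],"dp":[0,0,0],"jaw":70},
  ],
)

```text
t: 82.1
ee_pos: [0.514, -0.0028, 0.2514]
eef_rot: [2.224, 2.218, -0.0]
ft_force: [0.5, -0.9, 0.6]
grip_width: 0.0701
gripper_force: 0.0
```

Run:
```python
from h import *
s=grab_frame("side");t=grab_frame("top")
cv2.imwrite("pics/crop8.png",np.hstack([cv2.resize(s[110:350,130:390],(433,400),interpolation=cv2.INTER_CUBIC),cv2.resize(t[150:275,290:405],(367,400),interpolation=cv2.INTER_CUBIC)]))
```

```text
(no output)
```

View pics/crop8.png

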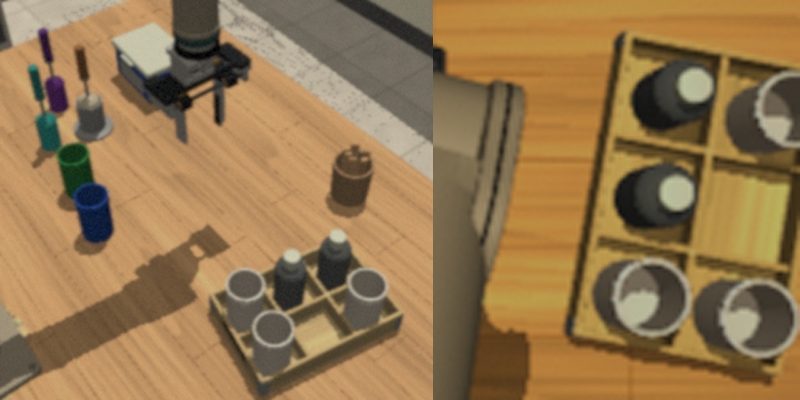

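All five stand upright in separate cells, the brush is in its stand, and the mug, tub and look-alikes are undisturbed.

```bash
python3 -c "
from rig import job
print(job.sign_off())"
```

```text
the job is handed in; nothing more can be done
None
```

I brushed out the three jars in order and put the brush back head down in its stand. All three jars and both bottles stand upright in separate carrier cells, and the job is handed in; the sign-off returned no verdict.

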